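# Park the glaze caddies on the drying rail and pin the gate

## Robot

A 6-joint arm with a two-finger parallel gripper is mounted at the origin on the work surface. World frame = base frame: x ahead of the robot, y to its left, z up, the work surface at z = 0. Lengths are in m, angles in rad, forces in N, time in s.
With the tool pointing down it reaches from about 0.4 to 0.825 m from the base axis. Payload 7 kg.
Tool frame: the origin (TCP) lies at the very end of the fingers, on their centre line; the grasp point (between the pads) lies 19 mm behind it; z points along the fingers, y is the line along which they close (so a half turn about z gives the same grasp; the last joint's range is limited). The gripper opens to 88 mm and grips with 3 to 60 N. Pads are 19 mm wide; open, the fingers measure 130 mm over their backs; the gripper's body (78 mm by 193 mm) begins 47 mm behind the grasp point.
Start: joints at [-0.884, 0.359, 0.012, 0, -1.224, -0.288], TCP at [0.262, -0.622, 0.227] pointing down, gripper open.
Joint ranges: [-3.07, 3.07], [-1.43, 2.12], [-1.02, 1.25], [-3.03, 1.67], [-3.05, -0], [-3.03, 3.03]. Speed limits (rad/s): [2.39, 2.39, 3.01, 3.14, 3.14, 3.14].

## Interface

Orientations are given as [roll, pitch, yaw] about the fixed x, y, z axes, in that order (R = Rz(yaw) Ry(pitch) Rx(roll)).
In Python, from station import * gives the robot as it stands.
- The arm moves only by the tool servo_tool, never from a script. Its argument "moves" is a list of rows, each an object of numbers: "jaw": the opening, from 0 (shut) to 1 (fully open); "dx", "dy", "dz": the shift along the world's x, y, z in m; "roll": the turn about the world's z in degrees. A call has exactly 10 rows; each row shifts and turns the commanded pose from where the row before left it; what a row does not reach is not made up. A row lasts 1/8 s, in which the tool goes at most 62.5 mm and 10.7 degrees, less where a joint would pass 70% of its speed; a pose out of reach is approached as far as the arm can. A call with a gripper value outside its range is refused whole. The fingers move at their own pace and stop on an object; "newtons" is the grip in N (left out, the last holds). Time passes only in rows, so rows that do not move let the fingers close, or fill a call up. It gives the time, the measured TCP pose, the force, the opening and the grip force at its end, in the units of the state.
- get_state(): the state, without advancing time (a new reading comes with each control period).
- grab_frame(name): name is "scene" or "top" or "wrist"; returns (picture, depth): 420x560x3 uint8, red, green, blue; 420x560 float32, m along the optical axis (not along the pixel's ray), 0 where there is no reading.
- calibration(name): a dict with "intrinsics" (3x3 intrinsics, pixels), "R" (3x3) and "t" (3): a world point X has camera coordinates R X + t. Camera axes: x right, y down, z forward; pixel columns grow to the right and rows downward; lengths in m; the calibration is good to about 2 mm. A picture is of the moment at which its call begins: read the wrist's pose just before it. calibration takes no time and is no camera call; for the wrist camera it gives the pose at the moment of the call.
- job_done(): hands the job in; it is judged then, once.
The state is a dict: "t": time; "q": joint angles; "qd": joint speeds; "joint_efforts": joint torques, N m; "eef_pos": TCP position; "ee_rot": TCP orientation; "force": force on the tool from outside, world axes, zero at the start; "moment": the same for the moment, N m; "width": finger opening in m; "gripper_force": force on a finger pad.
Only numpy, scipy, OpenCV 4.12 (cv2) and the standard library are available. Lean on these libraries where they do the work, as an engineer would, in place of code of your own. Each camera call takes 0.05 s, during which the arm holds its last target. There are 200 camera calls.

## Task

Hang every glaze caddy standing on the bench on the drying rail: hook it on in the open loading bay and slide it along between the guard bars to the mark of its own colour (centred on the mark to within about a centimetre, hanging freely and upright). Only when all of them are parked, take the gate pin from its stand and put it down through the hole of the brass eye plate at the lane entry until its collar sits on the plate. Leave the brush cup, the pink glaze jar and the vase where they are.

Things in the scene. Friction and masses are not known exactly. Their poses are not given: they have to be found in the camera images.
- rack: Fixed drying rack; origin on the table under its centre, z up. Wooden base board 160 (x) by 450 (y) by 10 mm. Two brass guard bars (8 mm thick, axis 105 mm above the table, at x = -62 and +62 mm, y = -75 to +200 mm, a post at each end) line the parking lane and keep caddies from being put on the rail from the side there.
- rack_rail (a point): Middle of the rail, on its axis, 155 mm above the table. A round steel bar 12 mm thick along the rack's y axis at x = 0, from y = -212 to +212 mm, on a 14 mm brass post at each end (ball tops to 175 mm).
- rack_bay (a point): Middle of the open loading bay, on the rail axis at y = -140 mm in the rack's frame. The bay runs from y = -200 to -80 mm, without guards; caddies are hooked on here from the -x (robot) side and slid along the rail in +y into the lane. A parked caddy blocks the way to marks beyond it.
- rack_eye (a point): Centre of the hole in the brass eye plate, at its upper face, 36 mm above the table, at x = -40, y = -105 mm in the rack's frame, between bay and lane. Plate 50 by 50 by 10 mm, below the hung caddies' path, open below (16 mm down to the base board); hole 15 mm across, vertical.
- pin: Gate pin, 191 mm long, upright in its stand at first; origin at the middle of its tip (bottom end), z up the pin. Shaft 12 mm thick, tapered to 6 mm over the lowest 8 mm; 24 mm brass collar, underside 22 mm above the tip; square black grip 20 by 20 mm from 151 to 191 mm. About 0.12 kg. With the collar on the eye plate the tip is 14 mm above the table; it then bars the way out for the caddies.
- stand: Fixed dark wooden block 60 by 60 by 36 mm holding the gate pin upright in a vertical 16 mm hole; origin under its centre. The pin's collar rests on its top, tip 14 mm above the table.
- brush_cup: Bystander: blue ceramic cup of brushes, 72 mm across, about 180 mm tall with the brushes; origin under its centre. Leave alone.
- glaze_jar: Bystander: closed jar of pink glaze with white lid, 72 mm across, 62 mm tall; origin under its centre. Leave alone.
- vase: Bystander: small dark blue vase, 80 mm across, 100 mm tall; origin under its centre. Leave alone.
- caddy_coral: Caddy (rigid hanger) with the coral glaze jar, 0.2 to 0.4 kg, standing on the table at first; may be absent. Origin under the centre of its base plate, 84 (x) by 48 (y) by 6 mm. Closed jar 48 mm across, top at z = 58 mm; flat post 16 mm wide at x = -35 to -41 mm up to a 20 mm wide strap (x = -41 to +22, z = 116 to 122 mm); on it, at x = y = 0, a coral square grip 20 by 20 mm, z = 122 to 162 mm.
- hook_coral (a point): Inner apex of the hook of the coral caddy, x = y = 0, z = 115 mm in its frame: an inverted V, 20 mm wide along y, sides sloping down 35 degrees to x = -20 and +20 mm, z about 100 mm. Between V and jar top it is open towards the caddy's +x. Hung on the rail, the apex is 162 mm and the caddy's origin 47 mm above the table; friction holds it where it is left.
- mark_coral: Fixed coral mark: a 12 mm wide stripe across the base board, with a coral flag 20 mm wide, 32 mm high at front and back edge; origin on the board, 10 mm above the table, directly under the rail; axes parallel to the rack's. The marks lie at y = -30, 36, 102 and 168 mm in the rack's frame, in an order of colours that changes.
- caddy_blue: Caddy (rigid hanger) with the blue glaze jar, 0.2 to 0.4 kg, standing on the table at first; may be absent. Origin under the centre of its base plate, 84 (x) by 48 (y) by 6 mm. Closed jar 48 mm across, top at z = 58 mm; flat post 16 mm wide at x = -35 to -41 mm up to a 20 mm wide strap (x = -41 to +22, z = 116 to 122 mm); on it, at x = y = 0, a blue square grip 20 by 20 mm, z = 122 to 162 mm.
- hook_blue (a point): Inner apex of the hook of the blue caddy, x = y = 0, z = 115 mm in its frame: an inverted V, 20 mm wide along y, sides sloping down 35 degrees to x = -20 and +20 mm, z about 100 mm. Between V and jar top it is open towards the caddy's +x. Hung on the rail, the apex is 162 mm and the caddy's origin 47 mm above the table; friction holds it where it is left.
- mark_blue: Fixed blue mark: a 12 mm wide stripe across the base board, with a blue flag 20 mm wide, 32 mm high at front and back edge; origin on the board, 10 mm above the table, directly under the rail; axes parallel to the rack's. The marks lie at y = -30, 36, 102 and 168 mm in the rack's frame, in an order of colours that changes.
- caddy_yellow: Caddy (rigid hanger) with the yellow glaze jar, 0.2 to 0.4 kg, standing on the table at first; may be absent. Origin under the centre of its base plate, 84 (x) by 48 (y) by 6 mm. Closed jar 48 mm across, top at z = 58 mm; flat post 16 mm wide at x = -35 to -41 mm up to a 20 mm wide strap (x = -41 to +22, z = 116 to 122 mm); on it, at x = y = 0, a yellow square grip 20 by 20 mm, z = 122 to 162 mm.
- hook_yellow (a point): Inner apex of the hook of the yellow caddy, x = y = 0, z = 115 mm in its frame: an inverted V, 20 mm wide along y, sides sloping down 35 degrees to x = -20 and +20 mm, z about 100 mm. Between V and jar top it is open towards the caddy's +x. Hung on the rail, the apex is 162 mm and the caddy's origin 47 mm above the table; friction holds it where it is left.
- mark_yellow: Fixed yellow mark: a 12 mm wide stripe across the base board, with a yellow flag 20 mm wide, 32 mm high at front and back edge; origin on the board, 10 mm above the table, directly under the rail; axes parallel to the rack's. The marks lie at y = -30, 36, 102 and 168 mm in the rack's frame, in an order of colours that changes.
- caddy_green: Caddy (rigid hanger) with the green glaze jar, 0.2 to 0.4 kg, standing on the table at first; may be absent. Origin under the centre of its base plate, 84 (x) by 48 (y) by 6 mm. Closed jar 48 mm across, top at z = 58 mm; flat post 16 mm wide at x = -35 to -41 mm up to a 20 mm wide strap (x = -41 to +22, z = 116 to 122 mm); on it, at x = y = 0, a green square grip 20 by 20 mm, z = 122 to 162 mm.
- hook_green (a point): Inner apex of the hook of the green caddy, x = y = 0, z = 115 mm in its frame: an inverted V, 20 mm wide along y, sides sloping down 35 degrees to x = -20 and +20 mm, z about 100 mm. Between V and jar top it is open towards the caddy's +x. Hung on the rail, the apex is 162 mm and the caddy's origin 47 mm above the table; friction holds it where it is left.
- mark_green: Fixed green mark: a 12 mm wide stripe across the base board, with a green flag 20 mm wide, 32 mm high at front and back edge; origin on the board, 10 mm above the table, directly under the rail; axes parallel to the rack's. The marks lie at y = -30, 36, 102 and 168 mm in the rack's frame, in an order of colours that changes.
There are look-alikes about, which are no part of the job. Of the things that look like the pin, the largest one is meant.

How it is judged:
On the way, in this order (a step that is already met when the one before it is completed fails the run):
1. every caddy hangs on the rail at the mark of its colour (y of caddy_coral in the frame of mark_coral between -0.012 and 0.012 m and x of caddy_coral in the frame of rack between -0.018 and 0.018 m and z of caddy_coral in the frame of rack between 0.038 and 0.058 m and angle between each of caddy_coral, caddy_blue, caddy_yellow, caddy_green's own z axis and vertical below 0.25 rad and linear speed of each of caddy_coral, caddy_blue, caddy_yellow, caddy_green below 0.03 m/s and y of caddy_blue in the frame of mark_blue between -0.012 and 0.012 m and x of caddy_blue in the frame of rack between -0.018 and 0.018 m and z of caddy_blue in the frame of rack between 0.038 and 0.058 m and y of caddy_yellow in the frame of mark_yellow between -0.012 and 0.012 m and x of caddy_yellow in the frame of rack between -0.018 and 0.018 m and z of caddy_yellow in the frame of rack between 0.038 and 0.058 m and y of caddy_green in the frame of mark_green between -0.012 and 0.012 m and x of caddy_green in the frame of rack between -0.018 and 0.018 m and z of caddy_green in the frame of rack between 0.038 and 0.058 m), for 0.3 s.
2. the gate pin stands in the eye plate, collar down (horizontal distance between pin and rack_eye below 0.007 m and z of pin in the frame of rack between 0.008 and 0.018 m and angle between pin's own z axis and vertical below 0.15 rad and linear speed of pin below 0.03 m/s), for 0.3 s.
At the end, for the whole second after the job is handed in: Every caddy present hangs upright (within 14 degrees) on the rail, at rest, within 12 mm of the mark of its colour along the rail, and the gate pin stands upright through the eye plate with its collar down on it (within 4 mm), released (all of step 1 and all of step 2); the robot touches nothing.
It fails at once if the brush cup is disturbed (moved over 25 mm) (distance of brush_cup from where it was at the start of the episode above 0.025 m).
It fails at once if the pink glaze jar is disturbed (moved over 25 mm) (distance of glaze_jar from where it was at the start of the episode above 0.025 m).
It fails at once if the vase is disturbed (moved over 25 mm) (distance of vase from where it was at the start of the episode above 0.025 m).
Of caddy_coral, caddy_blue, caddy_yellow, caddy_green only 3 to 4 are there at a start; the rules pass over those that are not, and their reading is None.
At some moment in a run one of caddy_coral, caddy_blue, caddy_yellow, caddy_green may be knocked a few centimetres aside while the robot is not near it.
It also fails if it takes over 208 s, if anything falls off the work surface, if the arm or the gripper's body presses on something with over 40 N, if the wrist force passes 120 N, or if a joint passes its speed limit or range.

## Working session

There is one attempt and no reset: what is moved stays moved. The work goes in short steps, Python scripts to look and compute and a tool call to move; the robot and the scene stay as the last step left them, time stands still between calls to the robot, and variables do not carry over. Pictures are saved under pics/ and viewed, at most 14 in all, crops included, and the job is handed in when it is done.

Besides the shell and the picture viewer there is one more tool, called after "Emit:" by a JSON object that holds its "op" and its "data". servo_tool: Moves the arm, as the interface text tells. Its arguments: {"type":"object","properties":{"moves":{"type":"array","items":{"type":"object","properties":{"jaw":{"type":"number"},"dx":{"type":"number"},"dy":{"type":"number"},"dz":{"type":"number"},"roll":{"type":"number"}}}},"newtons":{"type":"number"}},"required":["moves"]}

```bash
mkdir -p pics; ls; cat > h.py <<'E'
from station import *
import numpy as np, cv2
def cloud(n):
    c=calibration(n); im,d=grab_frame(n)
    K,R,t=[np.array(c[k]) for k in("intrinsics","R","t")]
    v,u=np.mgrid[:d.shape[0],:d.shape[1]]
    P=np.stack([(u-K[0,2])/K[0,0]*d,(v-K[1,2])/K[1,1]*d,d],-1)
    W=(P-t.reshape(3))@R
    W[d<=0]=np.nan
    return im,W
E
python3 - <<'E'
from h import *
for n in("scene","top"):
    im,W=cloud(n); np.savez(n+"0.npz",im=im,W=W)
    cv2.imwrite(f"pics/{n}0.png",im[...,::-1])
s=get_state(); print(s)
E
```

```text
pics
{'t': 0.1, 'q': array([-8.83895378e-01,  3.59327945e-01,  1.11517603e-02, -3.32013373e-04,
       -1.22409697e+00, -2.88108223e-01]), 'qd': array([-0.00041034, -0.0021469 ,  0.00239089,  0.00055363,  0.00019847,
        0.00120373]), 'joint_efforts': array([-1.52619908e-03, -5.84163344e+01,  2.93750453e+01,  7.01546609e+00,
        1.01287573e-02, -7.40154110e-05]), 'eef_pos': array([ 0.26192262, -0.62163237,  0.2257045 ]), 'ee_rot': array([ 3.14008801e+00, -1.20400114e-04, -2.74291288e+00]), 'force': array([0.00452865, 0.82519317, 0.98808978]), 'moment': array([-0.00066607,  0.00991989, -0.02140029]), 'gripper_force': 0.0, 'width': 0.08750818288492937}
```

View pics/scene0.png

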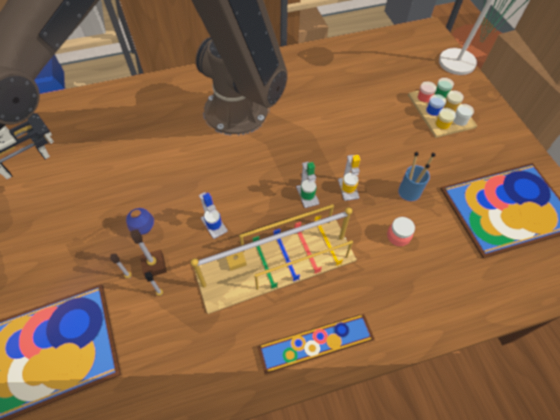

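View pics/top0.png

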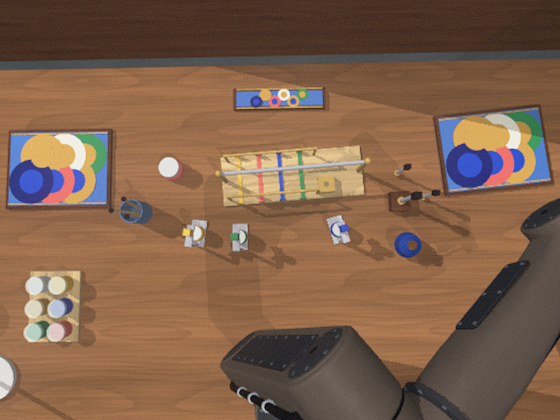

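The scene has yellow, green and blue caddies and no coral. The marks from the bay inward are green, blue, coral, yellow. The large pin is in the dark block at top-view (390-405,200). Next I measure positions.

```bash
cat > m.py <<'E'
from h import *
def clus(n,z0,z1,im,W,x0=.3,x1=.95,mn=6):
    m=((W[...,2]>z0)&(W[...,2]<z1)&(W[...,0]>x0)&(W[...,0]<x1)&(abs(W[...,1])<.6)).astype(np.uint8)
    k,l,st,c=cv2.connectedComponentsWithStats(m)
    for i in range(1,k):
        if st[i,4]>=mn:
            p=W[l==i]; lo,hi=np.percentile(p,[3,97],axis=0)
            print(n,c[i].round(),st[i,4],"med",np.median(p,0).round(4),"mid",((lo+hi)/2)[:2].round(4),"ext",(hi-lo).round(3),im[l==i].mean(0).astype(int))
if __name__=="__main__":
    D={n:np.load(n+"0.npz") for n in("scene","top")}
    for n,d in D.items():
        for z in((.135,.2),(.115,.13),(.045,.07)):
            print(z); clus(n,*z,d["im"],d["W"])
    for n,d in D.items():
        W=d["W"];im=d["im"]
        c=calibration(n);print(n,np.array(c["intrinsics"])[0,0],(-np.array(c["R"]).T@np.array(c["t"])).round(3))
E
python3 m.py
```

```text
(0.135, 0.2)
scene [415. 157.] 41 med [0.497  0.4291 0.1676] mid [0.4966 0.4292] ext [0.009 0.011 0.042] [117  91  62]
scene [428. 163.] 81 med [0.5174 0.4683 0.1673] mid [0.529 0.456] ext [0.04  0.042 0.044] [107  85  60]
scene [355. 160.] 81 med [0.4527 0.2626 0.1567] mid [0.4489 0.2633] ext [0.021 0.018 0.027] [203 162  22]
scene [310. 167.] 80 med [0.4397 0.1282 0.1575] mid [0.4354 0.1295] ext [0.02  0.019 0.028] [ 54 124  73]
scene [207. 198.] 84 med [ 0.4596 -0.18    0.1587] mid [ 0.4559 -0.1801] ext [0.021 0.021 0.026] [ 58  81 169]
scene [269. 239.] 839 med [ 0.6306 -0.0547  0.1596] mid [ 0.6306 -0.0391] ext [0.035 0.423 0.025] [183 173 161]
scene [139. 240.] 95 med [ 0.5486 -0.3722  0.1799] mid [ 0.5436 -0.3738] ext [0.016 0.019 0.061] [92 76 70]
scene [113. 256.] 42 med [ 0.5549 -0.4472  0.1417] mid [ 0.5544 -0.448 ] ext [0.014 0.015 0.008] [79 59 48]
scene [148. 275.] 43 med [ 0.632  -0.3691  0.1423] mid [ 0.6305 -0.3695] ext [0.015 0.014 0.011] [42 38 37]
(0.115, 0.13)
scene [353. 165.] 74 med [0.4567 0.2621 0.1213] mid [0.4378 0.2635] ext [0.063 0.019 0.011] [171 159 145
[... 6604 characters left out ...]
1686  0.0567] mid [ 0.4489 -0.1683] ext [0.04  0.021 0.014] [190 192 198]
top [198. 233.] 109 med [0.4426 0.2548 0.0568] mid [0.4414 0.2549] ext [0.04  0.022 0.016] [210 202 185]
top [243. 237.] 79 med [0.429  0.1184 0.0559] mid [0.4291 0.1163] ext [0.037 0.018 0.014] [171 178 169]
top [403. 245.] 184 med [ 0.3998 -0.3647  0.0617] mid [ 0.4003 -0.3731] ext [0.071 0.043 0.023] [ 45  63 132]
top [417. 238.] 11 med [ 0.4204 -0.4104  0.0662] mid [ 0.4204 -0.4109] ext [0.016 0.014 0.007] [ 54  64 126]
top [419. 249.] 20 med [ 0.3889 -0.4171  0.067 ] mid [ 0.3883 -0.4129] ext [0.034 0.019 0.007] [76 67 89]
scene 419.16897397296344 [ 1.117 -0.176  1.125]
top 410.6571259088137 [ 0.422 -0.009  1.316]
```

Emit:
{"op": "servo_tool", "data": {"moves": [{"dz": 0.04, "jaw": 1}, {"dx": 0.022, "dy": 0.05, "dz": 0.03, "roll": -2.5}, {"dx": 0.022, "dy": 0.05, "dz": 0.03, "roll": -2.5}, {"dx": 0.022, "dy": 0.05, "dz": 0.03, "roll": -2.5}, {"dx": 0.022, "dy": 0.05, "dz": 0.02, "roll": -2.5}, {"dx": 0.022, "dy": 0.05, "dz": 0.02, "roll": -2.5}, {"dx": 0.022, "dy": 0.05, "roll": -2.5}, {"dx": 0.022, "dy": 0.05, "roll": -2.5}, {"dx": 0.022, "dy": 0.05, "roll": -2.5}, {"dx": 0.022, "dy": 0.05, "roll": -2.5}]}}

```text
$.moves[0]: bad value
```

```bash
python3 - <<'E'
from h import *
from m import clus
s=get_state(); print(s['eef_pos'],s['ee_rot'],s['q'].round(2))
im,W=cloud("wrist"); np.savez("w0.npz",im=im,W=W); cv2.imwrite("pics/w0.png",im[...,::-1])
c=calibration("wrist");print((-np.array(c["R"]).T@np.array(c["t"])).round(3),np.array(c["R"]).round(2).tolist())
for z in((.135,.2),(.112,.13),(.045,.07)): print(z); clus("w",*z,im,W,mn=40)
E
```

```text
[ 0.26192262 -0.62163237  0.2257045 ] [ 3.14008801e+00 -1.20400114e-04 -2.74291288e+00] [-0.88  0.36  0.01 -0.   -1.22 -0.29]
[ 0.185 -0.655  0.384] [[-0.39, 0.92, 0.0], [0.88, 0.37, 0.31], [0.28, 0.12, -0.95]]
(0.135, 0.2)
(0.112, 0.13)
(0.045, 0.07)
w [377. 335.] 275 med [ 0.3947 -0.4234  0.0572] mid [ 0.3983 -0.4216] ext [0.028 0.009 0.023] [39 54 98]
```

View pics/w0.png

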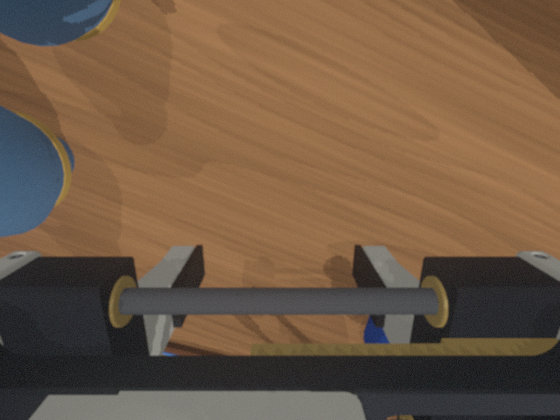

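The wrist camera sees mostly the area robot-side of the TCP; only the vase edge is visible. I'll resend the move with full rows.

Emit:
{"op": "servo_tool", "data": {"moves": [{"dx": 0.0, "dy": 0.0, "dz": 0.04, "roll": 0.0, "jaw": 1.0}, {"dx": 0.022, "dy": 0.05, "dz": 0.03, "roll": -2.5, "jaw": 1.0}, {"dx": 0.022, "dy": 0.05, "dz": 0.03, "roll": -2.5, "jaw": 1.0}, {"dx": 0.022, "dy": 0.05, "dz": 0.03, "roll": -2.5, "jaw": 1.0}, {"dx": 0.022, "dy": 0.05, "dz": 0.02, "roll": -2.5, "jaw": 1.0}, {"dx": 0.022, "dy": 0.05, "dz": 0.02, "roll": -2.5, "jaw": 1.0}, {"dx": 0.022, "dy": 0.05, "dz": 0.0, "roll": -2.5, "jaw": 1.0}, {"dx": 0.022, "dy": 0.05, "dz": 0.0, "roll": -2.5, "jaw": 1.0}, {"dx": 0.022, "dy": 0.05, "dz": 0.0, "roll": -2.5, "jaw": 1.0}, {"dx": 0.022, "dy": 0.05, "dz": 0.0, "roll": -2.5, "jaw": 1.0}]}}

```text
t: 1.4
eef_pos: [0.4603, -0.1702, 0.3966]
ee_rot: [3.141, 0.0, -3.137]
force: [0.4, -0.5, -0.2]
width: 0.0877
gripper_force: 0.0
```

```bash
python3 - <<'E'
from h import *
from m import clus
s=get_state(); print(s['eef_pos'],s['ee_rot'],s['q'].round(2))
im,W=cloud("wrist"); np.savez("w1.npz",im=im,W=W); cv2.imwrite("pics/w1.png",im[...,::-1])
for z in((.135,.2),(.112,.13),(.045,.07)): print(z); clus("w",*z,im,W,mn=40)
E
```

```text
[ 0.46031493 -0.17024886  0.39663017] [ 3.14145913e+00  3.55341827e-04 -3.13687236e+00] [ 0.05 -0.02 -0.07 -0.   -1.52 -1.61]
(0.135, 0.2)
w [501. 154.] 455 med [0.4301 0.1223 0.1603] mid [0.4303 0.129 ] ext [0.019 0.018 0.026] [ 69 111  76]
w [271. 168.] 267 med [ 0.4492 -0.1801  0.1612] mid [ 0.4502 -0.1794] ext [0.02  0.02  0.024] [ 80  93 158]
w [132. 231.] 375 med [ 0.532  -0.367   0.1803] mid [ 0.5364 -0.3724] ext [0.018 0.017 0.06 ] [71 58 51]
w [ 93. 231.] 133 med [ 0.5499 -0.4458  0.142 ] mid [ 0.5504 -0.4469] ext [0.015 0.015 0.008] [49 50 66]
w [302. 284.] 652 med [ 0.6275 -0.1224  0.158 ] mid [ 0.6277 -0.1522] ext [0.013 0.194 0.019] [128 118 108]
(0.112, 0.13)
w [488. 142.] 633 med [0.4148 0.1256 0.122 ] mid [0.4212 0.1296] ext [0.059 0.02  0.013] [143 140 138]
w [267. 147.] 330 med [ 0.4266 -0.1866  0.1216] mid [ 0.4272 -0.1865] ext [0.03  0.023 0.004] [161 159 161]
w [276. 176.] 49 med [ 0.47   -0.1721  0.1218] mid [ 0.4662 -0.174 ] ext [0.015 0.019 0.003] [121 125 164]
w [148. 217.] 47 med [ 0.5341 -0.3698  0.1217] mid [ 0.5359 -0.3717] ext [0.009 0.008 0.016] [123 11
[... 790 characters left out ...]
989  0.0572] mid [ 0.4526 -0.1991] ext [0.02  0.007 0.011] [144 137 139]
w [163. 205.] 45 med [ 0.5339 -0.3693  0.0594] mid [ 0.5359 -0.3718] ext [0.009 0.008 0.023] [124 116 107]
w [121. 213.] 45 med [ 0.5488 -0.4443  0.0577] mid [ 0.5501 -0.4458] ext [0.008 0.005 0.023] [123 112 107]
w [463. 213.] 43 med [0.5467 0.1553 0.0584] mid [0.5476 0.1564] ext [0.007 0.006 0.022] [130 107  67]
w [465. 244.] 76 med [0.6055 0.1693 0.0577] mid [0.6079 0.1716] ext [0.011 0.009 0.023] [120  99  59]
w [554. 252.] 101 med [0.6214 0.3378 0.058 ] mid [0.6242 0.338 ] ext [0.013 0.018 0.015] [150 136 131]
w [236. 257.] 48 med [ 0.6339 -0.2464  0.0577] mid [ 0.6359 -0.2471] ext [0.007 0.012 0.023] [128 106  66]
```

View pics/w1.png

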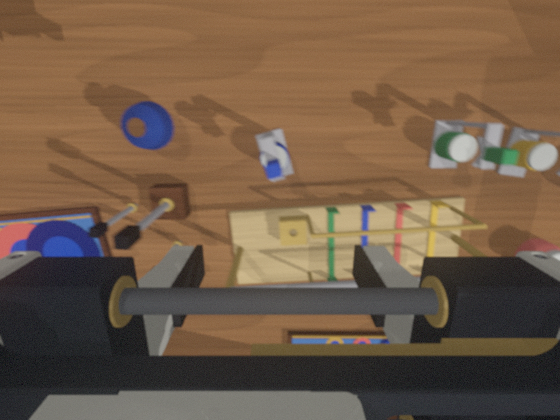

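```bash
cat > r.py <<'E'
from h import *
for f in("top0","w1"):
    d=np.load(f+".npz");W=d["W"].reshape(-1,3);im=d["im"].reshape(-1,3).astype(int)
    ok=(W[:,2]>.157)&(W[:,2]<.166)&(abs(W[:,0]-.625)<.05)&(W[:,1]>-.225)&(W[:,1]<.15)
    p=W[ok][:,:2]; k=np.polyfit(p[:,1],p[:,0],1); yaw=-np.arctan(k[0]); 
    print(f,"rail x(y)=",k.round(4),"yaw",np.degrees(yaw).round(2),"rms",np.std(p[:,0]-np.polyval(k,p[:,1])).round(4),"zmax",np.percentile(W[ok][:,2],95).round(4))
    ex=np.array([np.cos(yaw),np.sin(yaw)]);ey=np.array([-ex[1],ex[0]])
    o=np.array([k[1],0.])   # point on rail axis at y=0
    v=(W[:,:2]-o)@ey; u=(W[:,:2]-o)@ex
    b=(abs(W[:,2]-.010)<.004)&(abs(u)<.075)
    hsv=cv2.cvtColor(im.reshape(1,-1,3).astype(np.uint8),cv2.COLOR_RGB2HSV)[0].astype(int)
    for n,(a,c) in dict(green=(50,90),blue=(105,125),coral=(0,6),yellow=(20,28)).items():
        s=b&(hsv[:,0]>=a)&(hsv[:,0]<=c)&(hsv[:,1]>(130 if n!="yellow" else 205))
        if s.sum()>5: print(n,s.sum(),"v",np.median(v[s]).round(4),"std",v[s].std().round(4))
    s=(W[:,2]>.03)&(W[:,2]<.038)&(abs(u+.04)<.03)&(v>-.2)&(v<-.09)
    if s.sum(): print("eye",((W[s].min(0)+W[s].max(0))/2).round(4),np.ptp(u[s]),np.ptp(v[s]),"uv",np.median(u[s]),np.median(v[s]))
    c=W[(W[:,2]>.045)&(W[:,2]<.165)]
    for n,(x,y) in dict(yellow=(.443,.264),green=(.43,.1295),blue=(.45,-.1795)).items():
        s=(W[:,2]>.112)&(W[:,2]<.13)&(np.hypot(W[:,0]-x,W[:,1]-y)<.05)
        if s.sum()>30: print(n,cv2.minAreaRect((W[s][:,:2]*1000).astype(np.float32)))
E
python3 r.py
```

```text
top0 rail x(y)= [-0.0715  0.6202] yaw 4.09 rms 0.0031 zmax 0.1633
green 78 v -0.8149 std 0.1596
blue 1282 v -0.5474 std 0.6523
coral 250 v -0.6639 std 0.5913
eye [ 0.5906 -0.145   0.0341] 0.050288229328740636 0.050277780966742985 uv -0.037471945285538155 -0.14240787325590817
yellow ((433.52886962890625, 266.1767883300781), (20.678024291992188, 62.624732971191406), 82.28417205810547)
green ((418.8074951171875, 129.6422882080078), (18.547645568847656, 60.91856384277344), 89.2532730102539)
blue ((440.54644775390625, -182.14901733398438), (62.28627014160156, 20.307233810424805), 15.891966819763184)
w1 rail x(y)= [-0.0529  0.6209] yaw 3.03 rms 0.0021 zmax 0.1615
blue 188 v -0.5306 std 0.2663
coral 35 v 0.0647 std 0.3162
eye [ 0.5913 -0.1413  0.034 ] 0.05187864599471701 0.05805871662529154 uv -0.03805166237855391 -0.14207877508292743
green ((421.3271179199219, 129.8340301513672), (21.818416595458984, 62.49048614501953), 89.93339538574219)
blue ((442.23052978515625, -182.29107666015625), (62.94352340698242, 20.022790908813477), 15.92005729675293)
```

Emit:
{"op": "servo_tool", "data": {"moves": [{"dx": -0.002, "dy": 0.048, "dz": -0.01, "roll": -0.9, "jaw": 1.0}, {"dx": -0.002, "dy": 0.048, "dz": -0.01, "roll": -0.9, "jaw": 1.0}, {"dx": -0.002, "dy": 0.048, "dz": -0.01, "roll": -0.9, "jaw": 1.0}, {"dx": -0.002, "dy": 0.048, "dz": -0.01, "roll": -0.9, "jaw": 1.0}, {"dx": -0.002, "dy": 0.048, "dz": -0.01, "roll": -0.9, "jaw": 1.0}, {"dx": -0.002, "dy": 0.048, "dz": -0.02, "roll": -0.9, "jaw": 1.0}, {"dx": -0.002, "dy": 0.048, "dz": -0.02, "roll": -0.9, "jaw": 1.0}, {"dx": -0.002, "dy": 0.048, "dz": -0.02, "roll": -0.9, "jaw": 1.0}, {"dx": -0.001, "dy": 0.05, "dz": -0.02, "roll": -0.7, "jaw": 1.0}, {"dx": 0.0, "dy": 0.0, "dz": 0.0, "roll": 0.0, "jaw": 1.0}]}}

```text
t: 2.7
eef_pos: [0.4421, 0.264, 0.2641]
ee_rot: [-3.138, -0.003, 3.012]
force: [-0.3, -1.1, 0.6]
width: 0.0873
gripper_force: 0.0
```

```bash
cat > look.py <<'E'
import sys
from h import *
from m import clus
s=get_state(); print(s['t'],s['eef_pos'].round(4),np.degrees(s['ee_rot']).round(2),s['force'].round(1),s['q'].round(2))
for n in sys.argv[1:]:
    im,W=cloud(n)
    clus(n,.14,.2,im,W,mn=15); clus(n,.114,.13,im,W,mn=40)
E
python3 look.py wrist
```

```text
2.7 [0.4421 0.264  0.2641] [-1.7982e+02 -1.5000e-01  1.7260e+02] [-0.3 -1.1  0.6] [ 0.92  0.07 -0.27 -0.   -1.23 -2.62]
wrist [281. 206.] 550 med [0.4417 0.2657 0.1614] mid [0.444  0.2657] ext [0.02  0.018 0.02 ] [194 166  82]
wrist [139. 210.] 708 med [0.4295 0.135  0.1608] mid [0.4308 0.1315] ext [0.019 0.019 0.021] [ 72 130  87]
wrist [465. 238.] 359 med [0.4901 0.4286 0.1765] mid [0.4903 0.4288] ext [0.011 0.01  0.039] [64 58 51]
wrist [506. 245.] 346 med [0.5056 0.4713 0.1635] mid [0.5064 0.473 ] ext [0.009 0.009 0.037] [92 84 74]
wrist [219. 349.] 161 med [0.6045 0.1758 0.1499] mid [0.6065 0.1703] ext [0.007 0.022 0.016] [125 105  67]
wrist [281. 174.] 640 med [0.4198 0.2686 0.1218] mid [0.4199 0.2687] ext [0.031 0.019 0.006] [166 163 163]
wrist [150. 186.] 963 med [0.4122 0.1336 0.1214] mid [0.4216 0.1308] ext [0.061 0.02  0.011] [159 159 159]
wrist [441. 222.] 58 med [0.4935 0.4318 0.1221] mid [0.4947 0.433 ] ext [0.006 0.005 0.014] [103  90  69]
wrist [474. 230.] 91 med [0.507  0.4671 0.1221] mid [0.5082 0.4682] ext [0.006 0.006 0.015] [108  94  73]
wrist [448. 252.] 64 med [0.5313 0.4414 0.1198] mid [0.5322 0.4424] ext [0.005 0.007 0.013] [105  93  74]
wrist [225. 333.] 110 med [0.6045 0.1771 0.1222] mid [0.6069 0.1753] ext [0.008 0.012 0.015] [128 107  63]
```

Emit:
{"op": "servo_tool", "data": {"moves": [{"dx": 0.001, "dy": 0.001, "dz": -0.04, "roll": 0.0, "jaw": 1.0}, {"dx": 0.0, "dy": 0.0, "dz": -0.04, "roll": 0.0, "jaw": 1.0}, {"dx": 0.0, "dy": 0.0, "dz": -0.03, "roll": 0.0, "jaw": 1.0}, {"dx": 0.0, "dy": 0.0, "dz": -0.02, "roll": 0.0, "jaw": 0.8}, {"dx": 0.0, "dy": 0.0, "dz": -0.007, "roll": 0.0, "jaw": 0.6}, {"dx": 0.0, "dy": 0.0, "dz": 0.0, "roll": 0.0, "jaw": 0.3}, {"dx": 0.0, "dy": 0.0, "dz": 0.0, "roll": 0.0, "jaw": 0.0}, {"dx": 0.0, "dy": 0.0, "dz": 0.0, "roll": 0.0, "jaw": 0.0}, {"dx": 0.0, "dy": 0.0, "dz": 0.0, "roll": 0.0, "jaw": 0.0}, {"dx": 0.0, "dy": 0.0, "dz": 0.0, "roll": 0.0, "jaw": 0.0}], "newtons": 35}}

```text
t: 4.0
eef_pos: [0.4441, 0.2631, 0.1298]
ee_rot: [3.141, 0.0, 3.01]
force: [0.1, 0.5, 0.1]
width: 0.023
gripper_force: 0.2
```

Emit:
{"op": "servo_tool", "data": {"moves": [{"dx": 0.0, "dy": 0.0, "dz": 0.0, "roll": 0.0, "jaw": 0.0}, {"dx": 0.0, "dy": 0.0, "dz": 0.0, "roll": 0.0, "jaw": 0.0}, {"dx": 0.0, "dy": 0.0, "dz": 0.02, "roll": 0.0, "jaw": 0.0}, {"dx": 0.0, "dy": 0.0, "dz": 0.04, "roll": 0.0, "jaw": 0.0}, {"dx": 0.0, "dy": 0.0, "dz": 0.05, "roll": 0.0, "jaw": 0.0}, {"dx": 0.0, "dy": 0.0, "dz": 0.05, "roll": 0.0, "jaw": 0.0}, {"dx": 0.0, "dy": 0.0, "dz": 0.04, "roll": 0.0, "jaw": 0.0}, {"dx": 0.006, "dy": -0.022, "dz": 0.0, "roll": 1.0, "jaw": 0.0}, {"dx": 0.01, "dy": -0.036, "dz": 0.0, "roll": 1.0, "jaw": 0.0}, {"dx": 0.012, "dy": -0.044, "dz": 0.0, "roll": 1.4, "jaw": 0.0}]}}

```text
t: 5.25
eef_pos: [0.4718, 0.1603, 0.329]
ee_rot: [-3.141, -0.001, 3.071]
force: [-0.1, 0.2, -3.1]
width: 0.0195
gripper_force: 35.0
```

Emit:
{"op": "servo_tool", "data": {"moves": [{"dx": 0.012, "dy": -0.044, "dz": 0.0, "roll": 1.0, "jaw": 0.0}, {"dx": 0.012, "dy": -0.044, "dz": 0.0, "roll": 1.0, "jaw": 0.0}, {"dx": 0.012, "dy": -0.044, "dz": 0.0, "roll": 1.0, "jaw": 0.0}, {"dx": 0.012, "dy": -0.044, "dz": 0.0, "roll": 1.0, "jaw": 0.0}, {"dx": 0.012, "dy": -0.044, "dz": 0.0, "roll": 1.0, "jaw": 0.0}, {"dx": 0.012, "dy": -0.044, "dz": 0.0, "roll": 1.0, "jaw": 0.0}, {"dx": 0.012, "dy": -0.044, "dz": 0.0, "roll": 1.0, "jaw": 0.0}, {"dx": 0.008, "dy": -0.025, "dz": 0.0, "roll": 1.0, "jaw": 0.0}, {"dx": 0.004, "dy": -0.01, "dz": 0.0, "roll": 0.0, "jaw": 0.0}, {"dx": 0.0, "dy": 0.0, "dz": 0.0, "roll": 0.0, "jaw": 0.0}]}}

```text
t: 6.5
eef_pos: [0.5679, -0.1822, 0.3287]
ee_rot: [3.141, -0.001, -3.076]
force: [-1.0, -0.2, -2.9]
width: 0.0197
gripper_force: 35.0
```

```bash
python3 look.py top; python3 - <<'E'
from h import *
im,W=cloud("scene");cv2.imwrite("pics/s1.png",cv2.resize(im[110:330,60:400],None,fx=2,fy=2)[...,::-1])
E
```

```text
6.5 [ 0.5679 -0.1822  0.3287] [ 1.7997e+02 -8.0000e-02 -1.7622e+02] [-1.  -0.2 -2.9] [ 0.02  0.18  0.   -0.   -1.39 -1.52]
top [220. 174.] 56 med [0.6075 0.1706 0.1697] mid [0.6075 0.1689] ext [0.015 0.025 0.028] [162 139 100]
top [413. 197.] 44 med [ 0.5338 -0.3651  0.1806] mid [ 0.5357 -0.3716] ext [0.019 0.017 0.055] [70 58 52]
top [125. 200.] 29 med [0.5372 0.4382 0.177 ] mid [0.5382 0.4396] ext [0.012 0.009 0.036] [91 78 69]
top [113. 211.] 33 med [0.5062 0.4718 0.1761] mid [0.5063 0.4737] ext [0.009 0.012 0.038] [105  85  69]
top [128. 216.] 28 med [0.4904 0.429  0.1787] mid [0.4903 0.4288] ext [0.011 0.008 0.042] [81 70 64]
top [344. 228.] 56 med [ 0.4505 -0.178   0.1605] mid [ 0.4492 -0.1788] ext [0.019 0.02  0.02 ] [ 83 105 211]
top [345. 237.] 81 med [ 0.4256 -0.1859  0.1212] mid [ 0.4279 -0.1843] ext [0.033 0.026 0.008] [199 195 200]
```

View pics/s1.png

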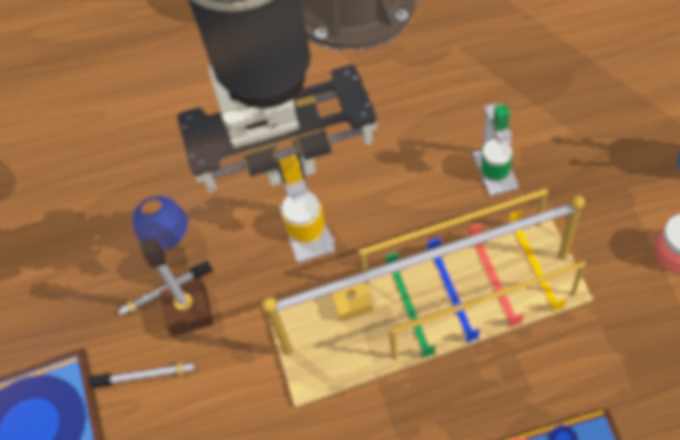

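Yellow hangs straight in the gripper in front of the bay. The two look-alike pins now lie on the table, and the big pin still stands in its block. Now hooking on.

Emit:
{"op": "servo_tool", "data": {"moves": [{"dx": 0.0, "dy": 0.0, "dz": -0.03, "roll": 0.25, "jaw": 0.0}, {"dx": 0.0, "dy": 0.0, "dz": -0.04, "roll": 0.0, "jaw": 0.0}, {"dx": 0.0, "dy": 0.0, "dz": -0.03, "roll": 0.0, "jaw": 0.0}, {"dx": 0.0, "dy": 0.0, "dz": -0.022, "roll": 0.0, "jaw": 0.0}, {"dx": 0.0, "dy": 0.0, "dz": 0.0, "roll": 0.0, "jaw": 0.0}, {"dx": 0.015, "dy": 0.001, "dz": 0.0, "roll": 0.0, "jaw": 0.0}, {"dx": 0.02, "dy": 0.0015, "dz": 0.0, "roll": 0.0, "jaw": 0.0}, {"dx": 0.02, "dy": 0.0015, "dz": 0.0, "roll": 0.0, "jaw": 0.0}, {"dx": 0.01, "dy": 0.0005, "dz": 0.0, "roll": 0.0, "jaw": 0.0}, {"dx": 0.0, "dy": 0.0, "dz": 0.0, "roll": 0.0, "jaw": 0.0}]}}

```text
t: 7.85
eef_pos: [0.6339, -0.1773, 0.2078]
ee_rot: [-3.142, 0.0, -3.07]
force: [-0.3, 0.3, -2.6]
width: 0.0193
gripper_force: 35.0
```

Emit:
{"op": "servo_tool", "data": {"moves": [{"dx": 0.0, "dy": 0.0, "dz": -0.01, "roll": 0.0, "jaw": 0.0}, {"dx": 0.0, "dy": 0.0, "dz": -0.01, "roll": 0.0, "jaw": 0.0}, {"dx": 0.0, "dy": 0.0, "dz": -0.004, "roll": 0.0, "jaw": 0.0}, {"dx": 0.0, "dy": 0.0, "dz": -0.003, "roll": 0.0, "jaw": 0.0}, {"dx": 0.0, "dy": 0.0, "dz": -0.001, "roll": 0.0, "jaw": 0.0}, {"dx": 0.0, "dy": 0.0, "dz": -0.001, "roll": 0.0, "jaw": 0.0}, {"dx": 0.0, "dy": 0.0, "dz": -0.001, "roll": 0.0, "jaw": 0.0}, {"dx": 0.0, "dy": 0.0, "dz": 0.0, "roll": 0.0, "jaw": 0.0}, {"dx": 0.0, "dy": 0.0, "dz": 0.0, "roll": 0.0, "jaw": 0.0}, {"dx": 0.0, "dy": 0.0, "dz": 0.0, "roll": 0.0, "jaw": 0.0}]}}

```text
t: 9.1
eef_pos: [0.6333, -0.1775, 0.1778]
ee_rot: [-3.141, 0.0, -3.07]
force: [0.7, 0.8, -2.5]
width: 0.0199
gripper_force: 35.0
```

Emit:
{"op": "servo_tool", "data": {"moves": [{"dx": 0.0, "dy": 0.0, "dz": -0.001, "roll": 0.0, "jaw": 0.0}, {"dx": 0.0, "dy": 0.0, "dz": 0.0, "roll": 0.0, "jaw": 0.0}, {"dx": 0.0, "dy": 0.0, "dz": -0.001, "roll": 0.0, "jaw": 0.0}, {"dx": 0.0, "dy": 0.0, "dz": 0.0, "roll": 0.0, "jaw": 0.0}, {"dx": 0.0, "dy": 0.0, "dz": -0.001, "roll": 0.0, "jaw": 0.0}, {"dx": 0.0, "dy": 0.0, "dz": 0.0, "roll": 0.0, "jaw": 0.0}, {"dx": 0.0, "dy": 0.0, "dz": 0.0, "roll": 0.0, "jaw": 0.0}, {"dx": 0.0, "dy": 0.0, "dz": 0.0, "roll": 0.0, "jaw": 0.0}, {"dx": 0.0, "dy": 0.0, "dz": 0.0, "roll": 0.0, "jaw": 0.0}, {"dx": 0.0, "dy": 0.0, "dz": 0.0, "roll": 0.0, "jaw": 0.0}]}}

```text
t: 10.35
eef_pos: [0.6344, -0.1778, 0.1767]
ee_rot: [-3.14, 0.003, -3.069]
force: [0.2, 1.3, 9.9]
width: 0.0198
gripper_force: 35.0
```

Emit:
{"op": "servo_tool", "data": {"moves": [{"dx": 0.001, "dy": 0.0, "dz": 0.005, "roll": 0.0, "jaw": 0.0}, {"dx": 0.0, "dy": 0.0, "dz": 0.0, "roll": 0.0, "jaw": 0.0}, {"dx": -0.0014, "dy": 0.02, "dz": 0.0, "roll": 0.0, "jaw": 0.0}, {"dx": -0.0028, "dy": 0.04, "dz": 0.0, "roll": 0.0, "jaw": 0.0}, {"dx": -0.0028, "dy": 0.04, "dz": 0.0, "roll": 0.0, "jaw": 0.0}, {"dx": -0.0028, "dy": 0.04, "dz": 0.0, "roll": 0.0, "jaw": 0.0}, {"dx": -0.0028, "dy": 0.04, "dz": 0.0, "roll": 0.0, "jaw": 0.0}, {"dx": -0.0028, "dy": 0.04, "dz": 0.0, "roll": 0.0, "jaw": 0.0}, {"dx": -0.0014, "dy": 0.02, "dz": 0.0, "roll": 0.0, "jaw": 0.0}, {"dx": 0.0, "dy": 0.0, "dz": 0.0, "roll": 0.0, "jaw": 0.0}]}}

```text
t: 11.6
eef_pos: [0.6168, 0.0641, 0.1792]
ee_rot: [-3.142, -0.001, -3.068]
force: [-0.3, -0.6, -2.8]
width: 0.0203
gripper_force: 35.0
```

Emit:
{"op": "servo_tool", "data": {"moves": [{"dx": -0.0014, "dy": 0.02, "dz": 0.0, "roll": 0.0, "jaw": 0.0}, {"dx": -0.0021, "dy": 0.03, "dz": 0.0, "roll": 0.0, "jaw": 0.0}, {"dx": -0.0011, "dy": 0.0155, "dz": 0.0, "roll": 0.0, "jaw": 0.0}, {"dx": 0.0, "dy": 0.0, "dz": 0.0, "roll": 0.0, "jaw": 0.0}, {"dx": 0.0, "dy": 0.0, "dz": 0.0, "roll": 0.0, "jaw": 0.0}, {"dx": 0.0, "dy": 0.0, "dz": 0.0, "roll": 0.0, "jaw": 0.0}, {"dx": 0.0, "dy": 0.0, "dz": 0.0, "roll": 0.0, "jaw": 0.0}, {"dx": 0.0, "dy": 0.0, "dz": 0.0, "roll": 0.0, "jaw": 0.0}, {"dx": 0.0, "dy": 0.0, "dz": 0.0, "roll": 0.0, "jaw": 0.0}, {"dx": 0.0, "dy": 0.0, "dz": 0.0, "roll": 0.0, "jaw": 0.0}]}}

```text
t: 12.85
eef_pos: [0.6127, 0.128, 0.1796]
ee_rot: [3.142, -0.0, -3.07]
force: [0.1, 0.8, -2.8]
width: 0.0201
gripper_force: 35.0
```

```bash
python3 - <<'E'
from h import *
print(get_state()['eef_pos'])
im,W=cloud("scene");cv2.imwrite("pics/s2.png",cv2.resize(im[180:320,180:380],None,fx=3.5,fy=3.5,interpolation=cv2.INTER_CUBIC)[...,::-1])
# marks in start pictures: pixel stripes at board height, print v along rack
ey=np.array([-.0698,.9976]);ex=np.array([.9976,.0698]);o=np.array([.623,-.038])
for f,off in(("top0",0),("w1",0),("scene0",.008)):
    d=np.load(f+".npz");W=d["W"].reshape(-1,3)-[off,0,0];im=d["im"].reshape(-1,3)
    u=(W[:,:2]-o)@ex;v=(W[:,:2]-o)@ey
    h=cv2.cvtColor(im[None],cv2.COLOR_RGB2HSV)[0].astype(int)
    b=(abs(W[:,2]-.01)<.006)&(abs(u)<.08)&(abs(v)<.22)
    for n,(a,c,s0) in dict(green=(50,95,90),blue=(104,130,90),coral=(0,8,140),yellow=(21,30,190)).items():
        m=b&(h[:,0]>=a)&(h[:,0]<=c)&(h[:,1]>s0)
        if m.sum()>8: print(f,n,m.sum(),np.median(v[m]).round(4),v[m].std().round(4))
E
```

```text
[0.61267985 0.12795248 0.17956449]
top0 green 82 -0.0286 0.0024
top0 blue 104 0.0376 0.0029
w1 green 179 -0.0272 0.0019
w1 blue 120 0.0381 0.0029
scene0 green 112 -0.0297 0.0029
scene0 blue 116 0.0363 0.0029
scene0 coral 125 0.101 0.0034
scene0 yellow 106 0.1676 0.0028
```

View pics/s2.png

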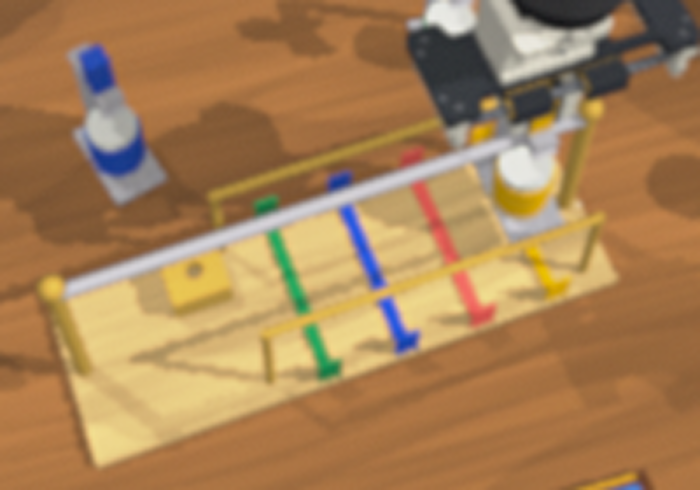

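Yellow is held over the yellow stripe; the blue caddy still stands where it was. Fine adjustment of +2.5 mm, then lower, release and retreat.

Emit:
{"op": "servo_tool", "data": {"moves": [{"dx": 0.0, "dy": 0.0025, "dz": 0.0, "roll": 0.0, "jaw": 0.0}, {"dx": 0.0, "dy": 0.0, "dz": -0.001, "roll": 0.0, "jaw": 0.0}, {"dx": 0.0, "dy": 0.0, "dz": -0.001, "roll": 0.0, "jaw": 0.0}, {"dx": 0.0, "dy": 0.0, "dz": 0.0, "roll": 0.0, "jaw": 0.0}, {"dx": 0.0, "dy": 0.0, "dz": 0.0, "roll": 0.0, "jaw": 0.3}, {"dx": 0.0, "dy": 0.0, "dz": 0.0, "roll": 0.0, "jaw": 0.3}, {"dx": 0.0, "dy": 0.0, "dz": 0.0, "roll": 0.0, "jaw": 0.3}, {"dx": 0.0, "dy": 0.0, "dz": 0.01, "roll": 0.0, "jaw": 0.3}, {"dx": 0.0, "dy": 0.0, "dz": 0.02, "roll": 0.0, "jaw": 0.3}, {"dx": 0.0, "dy": 0.0, "dz": 0.03, "roll": 0.0, "jaw": 0.4}]}}

```text
t: 14.15
eef_pos: [0.6124, 0.1303, 0.2382]
ee_rot: [-3.141, -0.001, -3.07]
force: [0.4, -0.1, 0.2]
width: 0.0316
gripper_force: 0.0
```

Emit:
{"op": "servo_tool", "data": {"moves": [{"dx": 0.0, "dy": 0.0, "dz": 0.05, "roll": 0.0, "jaw": 0.6}, {"dx": 0.0, "dy": 0.0, "dz": 0.04, "roll": 0.0, "jaw": 0.8}, {"dx": -0.023, "dy": -0.044, "dz": 0.0, "roll": 1.7, "jaw": 1.0}, {"dx": -0.023, "dy": -0.044, "dz": 0.0, "roll": 1.7, "jaw": 1.0}, {"dx": -0.023, "dy": -0.044, "dz": 0.0, "roll": 1.7, "jaw": 1.0}, {"dx": -0.023, "dy": -0.044, "dz": 0.0, "roll": 1.7, "jaw": 1.0}, {"dx": -0.023, "dy": -0.044, "dz": 0.0, "roll": 1.7, "jaw": 1.0}, {"dx": -0.023, "dy": -0.044, "dz": 0.0, "roll": 1.7, "jaw": 1.0}, {"dx": -0.023, "dy": -0.044, "dz": -0.03, "roll": 1.7, "jaw": 1.0}, {"dx": 0.0, "dy": 0.0, "dz": -0.03, "roll": 0.0, "jaw": 1.0}]}}

```text
t: 15.4
eef_pos: [0.4504, -0.1798, 0.2684]
ee_rot: [-3.141, 0.002, -2.865]
force: [0.4, 0.1, 0.2]
width: 0.0876
gripper_force: 0.0
```

```bash
python3 look.py wrist top
```

```text
15.4 [ 0.4504 -0.1798  0.2684] [-1.7994e+02  1.4000e-01 -1.6416e+02] [0.4 0.1 0.2] [ 0.03  0.01 -0.33  0.   -1.23 -1.32]
wrist [278. 203.] 537 med [ 0.448  -0.181   0.1615] mid [ 0.45   -0.1808] ext [0.02  0.019 0.021] [ 68  85 161]
wrist [ 51. 238.] 1070 med [ 0.5292 -0.3691  0.1798] mid [ 0.5355 -0.3731] ext [0.017 0.018 0.055] [54 49 49]
wrist [558. 256.] 22 med [0.4298 0.1206 0.1417] mid [0.4293 0.1205] ext [0.006 0.002 0.004] [49 86 59]
wrist [199. 346.] 1042 med [ 0.6329 -0.2234  0.1588] mid [ 0.634  -0.2103] ext [0.011 0.084 0.029] [141 133 120]
wrist [278. 171.] 619 med [ 0.4271 -0.1871  0.1218] mid [ 0.4271 -0.187 ] ext [0.031 0.022 0.005] [163 161 165]
wrist [ 87. 219.] 116 med [ 0.5334 -0.3707  0.1222] mid [ 0.5359 -0.3728] ext [0.009 0.009 0.014] [122 117 117]
wrist [550. 236.] 491 med [0.4159 0.1207 0.1216] mid [0.4131 0.1257] ext [0.04  0.013 0.013] [127 132 129]
wrist [187. 321.] 43 med [ 0.6347 -0.2436  0.1226] mid [ 0.6361 -0.2437] ext [0.006 0.004 0.015] [124 104  64]
top [286. 169.] 778 med [ 0.6215 -0.0064  0.1604] mid [ 0.6089 -0.0371] ext [0.062 0.417 0.022] [172 163 155]
top [124. 200.] 29 med [0.5374 0.4387 0.1767] mid [0.5383 0.4393] ext [0.012 0.01  0.035] [84 72 64]
top [113. 211.] 32 med [0.5062 0.4717 0.1772] mid [0.5062 0.4737] ext [0.009 0.011 0.04 ] [96 78 63]
top [128. 216.] 28 med [0.4902 0.4287 0.1779] mid [0.4904 0.4282] ext [0.012 0.01  0.037] [76 64 59]
```

Blue is in place. Grasp and lift it.

Emit:
{"op": "servo_tool", "data": {"moves": [{"dx": 0.0, "dy": -0.001, "dz": -0.04, "roll": 0.0, "jaw": 1.0}, {"dx": 0.0, "dy": 0.0, "dz": -0.04, "roll": 0.0, "jaw": 1.0}, {"dx": 0.0, "dy": 0.0, "dz": -0.03, "roll": 0.0, "jaw": 1.0}, {"dx": 0.0, "dy": 0.0, "dz": -0.02, "roll": 0.0, "jaw": 0.8}, {"dx": 0.0, "dy": 0.0, "dz": -0.009, "roll": 0.0, "jaw": 0.6}, {"dx": 0.0, "dy": 0.0, "dz": 0.0, "roll": 0.0, "jaw": 0.3}, {"dx": 0.0, "dy": 0.0, "dz": 0.0, "roll": 0.0, "jaw": 0.0}, {"dx": 0.0, "dy": 0.0, "dz": 0.0, "roll": 0.0, "jaw": 0.0}, {"dx": 0.0, "dy": 0.0, "dz": 0.0, "roll": 0.0, "jaw": 0.0}, {"dx": 0.0, "dy": 0.0, "dz": 0.0, "roll": 0.0, "jaw": 0.0}], "newtons": 35}}

```text
t: 16.75
eef_pos: [0.4517, -0.1786, 0.1288]
ee_rot: [-3.141, 0.0, -2.862]
force: [-0.0, 0.0, 0.3]
width: 0.0229
gripper_force: 0.0
```

Emit:
{"op": "servo_tool", "data": {"moves": [{"dx": 0.0, "dy": 0.0, "dz": 0.0, "roll": 0.0, "jaw": 0.0}, {"dx": 0.0, "dy": 0.0, "dz": 0.0, "roll": 0.0, "jaw": 0.0}, {"dx": 0.0, "dy": 0.0, "dz": 0.02, "roll": 0.0, "jaw": 0.0}, {"dx": 0.0, "dy": 0.0, "dz": 0.03, "roll": 0.0, "jaw": 0.0}, {"dx": 0.0, "dy": 0.0, "dz": 0.027, "roll": -2.9, "jaw": 0.0}, {"dx": 0.03, "dy": -0.0005, "dz": 0.0, "roll": -3.0, "jaw": 0.0}, {"dx": 0.03, "dy": -0.001, "dz": 0.0, "roll": -3.0, "jaw": 0.0}, {"dx": 0.03, "dy": -0.001, "dz": 0.0, "roll": -3.0, "jaw": 0.0}, {"dx": 0.0275, "dy": -0.001, "dz": 0.0, "roll": 0.0, "jaw": 0.0}, {"dx": 0.0, "dy": 0.0, "dz": 0.0, "roll": 0.0, "jaw": 0.0}]}}

```text
t: 18.0
eef_pos: [0.57, -0.1818, 0.2039]
ee_rot: [3.141, -0.002, -3.07]
force: [-0.9, -0.4, -4.6]
width: 0.0194
gripper_force: 35.0
```

Emit:
{"op": "servo_tool", "data": {"moves": [{"dx": 0.015, "dy": 0.001, "dz": 0.0, "roll": 0.0, "jaw": 0.0}, {"dx": 0.02, "dy": 0.0015, "dz": 0.0, "roll": 0.0, "jaw": 0.0}, {"dx": 0.02, "dy": 0.0015, "dz": 0.0, "roll": 0.0, "jaw": 0.0}, {"dx": 0.01, "dy": 0.0005, "dz": 0.0, "roll": 0.0, "jaw": 0.0}, {"dx": 0.0, "dy": 0.0, "dz": 0.0, "roll": 0.0, "jaw": 0.0}, {"dx": 0.0, "dy": 0.0, "dz": 0.0, "roll": 0.0, "jaw": 0.0}, {"dx": 0.0, "dy": 0.0, "dz": -0.01, "roll": 0.0, "jaw": 0.0}, {"dx": 0.0, "dy": 0.0, "dz": -0.01, "roll": 0.0, "jaw": 0.0}, {"dx": 0.0, "dy": 0.0, "dz": -0.005, "roll": 0.0, "jaw": 0.0}, {"dx": 0.0, "dy": 0.0, "dz": 0.0, "roll": 0.0, "jaw": 0.0}]}}

```text
t: 19.25
eef_pos: [0.6338, -0.1775, 0.1798]
ee_rot: [3.141, -0.001, -3.07]
force: [0.3, -0.3, -2.4]
width: 0.0198
gripper_force: 35.0
```

Emit:
{"op": "servo_tool", "data": {"moves": [{"dx": 0.0005, "dy": 0.0, "dz": 0.001, "roll": 0.0, "jaw": 0.0}, {"dx": 0.0, "dy": 0.0, "dz": 0.0, "roll": 0.0, "jaw": 0.0}, {"dx": -0.0014, "dy": 0.02, "dz": 0.0, "roll": 0.0, "jaw": 0.0}, {"dx": -0.0028, "dy": 0.04, "dz": 0.0, "roll": 0.0, "jaw": 0.0}, {"dx": -0.0028, "dy": 0.04, "dz": 0.0, "roll": 0.0, "jaw": 0.0}, {"dx": -0.0028, "dy": 0.04, "dz": 0.0, "roll": 0.0, "jaw": 0.0}, {"dx": -0.0014, "dy": 0.02, "dz": 0.0, "roll": 0.0, "jaw": 0.0}, {"dx": -0.0011, "dy": 0.0165, "dz": 0.0, "roll": 0.0, "jaw": 0.0}, {"dx": 0.0, "dy": 0.0, "dz": 0.0, "roll": 0.0, "jaw": 0.0}, {"dx": 0.0, "dy": 0.0, "dz": 0.0, "roll": 0.0, "jaw": 0.0}]}}

```text
t: 20.5
eef_pos: [0.6224, -0.0015, 0.1815]
ee_rot: [-3.141, -0.0, -3.07]
force: [-0.5, 0.1, -3.1]
width: 0.0198
gripper_force: 35.0
```

Emit:
{"op": "servo_tool", "data": {"moves": [{"dx": 0.0, "dy": 0.0005, "dz": -0.002, "roll": 0.0, "jaw": 0.0}, {"dx": 0.0, "dy": 0.0, "dz": -0.001, "roll": 0.0, "jaw": 0.0}, {"dx": 0.0, "dy": 0.0, "dz": -0.001, "roll": 0.0, "jaw": 0.0}, {"dx": 0.0, "dy": 0.0, "dz": -0.0005, "roll": 0.0, "jaw": 0.0}, {"dx": 0.0, "dy": 0.0, "dz": 0.0, "roll": 0.0, "jaw": 0.3}, {"dx": 0.0, "dy": 0.0, "dz": 0.0, "roll": 0.0, "jaw": 0.3}, {"dx": 0.0, "dy": 0.0, "dz": 0.0, "roll": 0.0, "jaw": 0.3}, {"dx": 0.0, "dy": 0.0, "dz": 0.01, "roll": 0.0, "jaw": 0.3}, {"dx": 0.0, "dy": 0.0, "dz": 0.02, "roll": 0.0, "jaw": 0.3}, {"dx": 0.0, "dy": 0.0, "dz": 0.03, "roll": 0.0, "jaw": 0.4}]}}

```text
t: 21.75
eef_pos: [0.6221, -0.0006, 0.2377]
ee_rot: [-3.141, -0.001, -3.07]
force: [0.7, 1.3, 0.5]
width: 0.0313
gripper_force: 0.0
```

Emit:
{"op": "servo_tool", "data": {"moves": [{"dx": 0.0, "dy": 0.0, "dz": 0.05, "roll": 0.0, "jaw": 0.6}, {"dx": 0.0, "dy": 0.0, "dz": 0.02, "roll": 0.0, "jaw": 0.8}, {"dx": -0.03, "dy": 0.02, "dz": 0.0, "roll": -0.8, "jaw": 1.0}, {"dx": -0.03, "dy": 0.02, "dz": 0.0, "roll": -0.8, "jaw": 1.0}, {"dx": -0.03, "dy": 0.02, "dz": 0.0, "roll": -0.8, "jaw": 1.0}, {"dx": -0.03, "dy": 0.02, "dz": 0.0, "roll": -0.8, "jaw": 1.0}, {"dx": -0.03, "dy": 0.02, "dz": 0.0, "roll": -0.8, "jaw": 1.0}, {"dx": -0.03, "dy": 0.02, "dz": -0.02, "roll": -0.6, "jaw": 1.0}, {"dx": -0.0125, "dy": 0.0105, "dz": -0.02, "roll": 0.0, "jaw": 1.0}, {"dx": 0.0, "dy": 0.0, "dz": 0.0, "roll": 0.0, "jaw": 1.0}]}}

```text
t: 23.0
eef_pos: [0.4288, 0.1302, 0.2671]
ee_rot: [-3.141, -0.0, 3.135]
force: [0.4, 0.2, 0.8]
width: 0.0876
gripper_force: 0.0
```

```bash
python3 look.py wrist
```

```text
23.0 [0.4288 0.1302 0.2671] [-1.7999e+02 -2.0000e-02  1.7961e+02] [0.4 0.2 0.8] [ 0.74 -0.05 -0.39 -0.   -1.23 -2.31]
wrist [279. 205.] 534 med [0.4279 0.1304 0.1614] mid [0.4304 0.1304] ext [0.019 0.019 0.02 ] [ 75 134  89]
wrist [277. 332.] 362 med [0.5727 0.1276 0.1604] mid [0.574  0.1281] ext [0.005 0.018 0.028] [130 128 129]
wrist [168. 351.] 65 med [0.6008 0.0068 0.1541] mid [0.5971 0.0056] ext [0.018 0.005 0.018] [138 135 134]
wrist [279. 173.] 648 med [0.4061 0.1306 0.1219] mid [0.406  0.1302] ext [0.031 0.019 0.005] [167 166 167]
wrist [550. 250.] 92 med [0.4939 0.4316 0.1227] mid [0.4951 0.4322] ext [0.007 0.006 0.014] [104  90  68]
wrist [315. 332.] 109 med [0.6044 0.1734 0.1223] mid [0.6059 0.174 ] ext [0.006 0.013 0.015] [122 102  61]
```

Emit:
{"op": "servo_tool", "data": {"moves": [{"dx": 0.001, "dy": 0.0, "dz": -0.04, "roll": 0.0, "jaw": 1.0}, {"dx": 0.0, "dy": 0.0, "dz": -0.04, "roll": 0.0, "jaw": 1.0}, {"dx": 0.0, "dy": 0.0, "dz": -0.03, "roll": 0.0, "jaw": 1.0}, {"dx": 0.0, "dy": 0.0, "dz": -0.02, "roll": 0.0, "jaw": 0.8}, {"dx": 0.0, "dy": 0.0, "dz": -0.008, "roll": 0.0, "jaw": 0.6}, {"dx": 0.0, "dy": 0.0, "dz": 0.0, "roll": 0.0, "jaw": 0.3}, {"dx": 0.0, "dy": 0.0, "dz": 0.0, "roll": 0.0, "jaw": 0.0}, {"dx": 0.0, "dy": 0.0, "dz": 0.0, "roll": 0.0, "jaw": 0.0}, {"dx": 0.0, "dy": 0.0, "dz": 0.0, "roll": 0.0, "jaw": 0.0}, {"dx": 0.0, "dy": 0.0, "dz": 0.0, "roll": 0.0, "jaw": 0.0}], "newtons": 35}}

```text
t: 24.3
eef_pos: [0.4309, 0.1301, 0.1293]
ee_rot: [3.141, 0.0, 3.133]
force: [0.0, 0.3, 0.1]
width: 0.0234
gripper_force: 0.0
```

Emit:
{"op": "servo_tool", "data": {"moves": [{"dx": 0.0, "dy": 0.0, "dz": 0.0, "roll": 0.0, "jaw": 0.0}, {"dx": 0.0, "dy": 0.0, "dz": 0.0, "roll": 0.0, "jaw": 0.0}, {"dx": 0.0, "dy": 0.0, "dz": 0.025, "roll": 0.0, "jaw": 0.0}, {"dx": 0.0, "dy": 0.0, "dz": 0.04, "roll": 0.0, "jaw": 0.0}, {"dx": 0.0, "dy": -0.03, "dz": 0.011, "roll": 0.8, "jaw": 0.0}, {"dx": 0.0, "dy": -0.05, "dz": 0.0, "roll": 0.8, "jaw": 0.0}, {"dx": 0.0, "dy": -0.05, "dz": 0.0, "roll": 0.8, "jaw": 0.0}, {"dx": 0.0, "dy": -0.05, "dz": 0.0, "roll": 0.8, "jaw": 0.0}, {"dx": 0.01, "dy": -0.05, "dz": 0.0, "roll": 0.8, "jaw": 0.0}, {"dx": 0.02, "dy": -0.05, "dz": 0.0, "roll": 0.6, "jaw": 0.0}]}}

```text
t: 25.55
eef_pos: [0.4603, -0.1515, 0.2049]
ee_rot: [3.141, -0.0, -3.07]
force: [1.2, 0.5, -3.0]
width: 0.0199
gripper_force: 35.0
```

Emit:
{"op": "servo_tool", "data": {"moves": [{"dx": 0.03, "dy": -0.03, "dz": 0.0, "roll": 0.0, "jaw": 0.0}, {"dx": 0.04, "dy": -0.002, "dz": 0.0, "roll": 0.0, "jaw": 0.0}, {"dx": 0.035, "dy": 0.0, "dz": 0.0, "roll": 0.0, "jaw": 0.0}, {"dx": 0.0, "dy": 0.0, "dz": 0.0, "roll": 0.0, "jaw": 0.0}, {"dx": 0.015, "dy": 0.001, "dz": 0.0, "roll": 0.0, "jaw": 0.0}, {"dx": 0.02, "dy": 0.0015, "dz": 0.0, "roll": 0.0, "jaw": 0.0}, {"dx": 0.02, "dy": 0.0015, "dz": 0.0, "roll": 0.0, "jaw": 0.0}, {"dx": 0.01, "dy": 0.0005, "dz": 0.0, "roll": 0.0, "jaw": 0.0}, {"dx": 0.0, "dy": 0.0, "dz": 0.0, "roll": 0.0, "jaw": 0.0}, {"dx": 0.0, "dy": 0.0, "dz": 0.0, "roll": 0.0, "jaw": 0.0}]}}

```text
t: 26.8
eef_pos: [0.6302, -0.1775, 0.205]
ee_rot: [3.141, -0.0, -3.07]
force: [0.2, -0.5, -3.7]
width: 0.02
gripper_force: 35.0
```

Emit:
{"op": "servo_tool", "data": {"moves": [{"dx": 0.004, "dy": 0.0, "dz": -0.01, "roll": 0.0, "jaw": 0.0}, {"dx": 0.0, "dy": 0.0, "dz": -0.01, "roll": 0.0, "jaw": 0.0}, {"dx": 0.0, "dy": 0.0, "dz": -0.004, "roll": 0.0, "jaw": 0.0}, {"dx": 0.0, "dy": 0.0, "dz": 0.0, "roll": 0.0, "jaw": 0.0}, {"dx": -0.0014, "dy": 0.02, "dz": 0.0, "roll": 0.0, "jaw": 0.0}, {"dx": -0.0025, "dy": 0.035, "dz": 0.0, "roll": 0.0, "jaw": 0.0}, {"dx": -0.0025, "dy": 0.035, "dz": 0.0, "roll": 0.0, "jaw": 0.0}, {"dx": -0.0014, "dy": 0.0205, "dz": 0.0, "roll": 0.0, "jaw": 0.0}, {"dx": 0.0, "dy": 0.0, "dz": 0.0, "roll": 0.0, "jaw": 0.0}, {"dx": 0.0, "dy": 0.0, "dz": 0.0, "roll": 0.0, "jaw": 0.0}]}}

```text
t: 28.05
eef_pos: [0.6272, -0.067, 0.1813]
ee_rot: [-3.141, 0.0, -3.07]
force: [0.0, 0.2, -2.9]
width: 0.0199
gripper_force: 35.0
```

Emit:
{"op": "servo_tool", "data": {"moves": [{"dx": 0.0, "dy": 0.0, "dz": -0.002, "roll": 0.0, "jaw": 0.0}, {"dx": 0.0, "dy": 0.0, "dz": -0.001, "roll": 0.0, "jaw": 0.0}, {"dx": 0.0, "dy": 0.0, "dz": -0.001, "roll": 0.0, "jaw": 0.0}, {"dx": 0.0, "dy": 0.0, "dz": 0.0, "roll": 0.0, "jaw": 0.0}, {"dx": 0.0, "dy": 0.0, "dz": 0.0, "roll": 0.0, "jaw": 0.3}, {"dx": 0.0, "dy": 0.0, "dz": 0.0, "roll": 0.0, "jaw": 0.3}, {"dx": 0.0, "dy": 0.0, "dz": 0.0, "roll": 0.0, "jaw": 0.3}, {"dx": 0.0, "dy": 0.0, "dz": 0.01, "roll": 0.0, "jaw": 0.3}, {"dx": 0.0, "dy": 0.0, "dz": 0.02, "roll": 0.0, "jaw": 0.3}, {"dx": 0.0, "dy": 0.0, "dz": 0.03, "roll": 0.0, "jaw": 0.4}]}}

```text
t: 29.3
eef_pos: [0.6267, -0.067, 0.2377]
ee_rot: [-3.141, -0.001, -3.07]
force: [0.4, -0.1, -0.3]
width: 0.0313
gripper_force: 0.0
```

Emit:
{"op": "servo_tool", "data": {"moves": [{"dx": 0.0, "dy": 0.0, "dz": 0.05, "roll": 0.0, "jaw": 0.6}, {"dx": 0.0, "dy": 0.0, "dz": 0.04, "roll": 0.0, "jaw": 0.8}, {"dx": -0.013, "dy": -0.044, "dz": 0.0, "roll": 0.0, "jaw": 1.0}, {"dx": -0.013, "dy": -0.044, "dz": 0.0, "roll": 0.0, "jaw": 1.0}, {"dx": -0.013, "dy": -0.044, "dz": 0.0, "roll": 0.0, "jaw": 1.0}, {"dx": -0.013, "dy": -0.044, "dz": 0.0, "roll": 0.0, "jaw": 1.0}, {"dx": -0.013, "dy": -0.044, "dz": 0.0, "roll": 0.0, "jaw": 1.0}, {"dx": -0.013, "dy": -0.044, "dz": 0.0, "roll": 0.0, "jaw": 1.0}, {"dx": -0.013, "dy": -0.042, "dz": 0.0, "roll": 0.0, "jaw": 1.0}, {"dx": 0.0, "dy": 0.0, "dz": 0.0, "roll": 0.0, "jaw": 1.0}]}}

```text
t: 30.55
eef_pos: [0.5349, -0.3756, 0.3275]
ee_rot: [-3.141, -0.0, -3.073]
force: [0.4, 0.2, -0.4]
width: 0.0875
gripper_force: 0.0
```

```bash
python3 look.py wrist; python3 - <<'E'
from h import *
im,W=cloud("wrist");cv2.imwrite("pics/w3.png",im[...,::-1])
m=(W[...,2]>.2)&(W[...,2]<.212)&(abs(W[...,0]-.536)<.03)&(abs(W[...,1]+.372)<.03)
print(m.sum(),cv2.minAreaRect((W[m][:,:2]*1000).astype(np.float32)))
im,W=cloud("scene");cv2.imwrite("pics/s3.png",cv2.resize(im[150:330,100:380],None,fx=2.8,fy=2.8,interpolation=cv2.INTER_CUBIC)[...,::-1])
im,W=cloud("top");np.savez("top3.npz",im=im,W=W)
m=(W[...,2]>.2)&(W[...,2]<.22)&(abs(W[...,0]-.62)<.06)&(W[...,1]>-.12)
from m import clus
o=np.array([.6236,-.0365]);ey=np.array([-.0698,.9976])
k,l,st,c=cv2.connectedComponentsWithStats(m.astype(np.uint8))
for i in range(1,k):
    p=W[l==i][:,:2]; q=(p.min(0)+p.max(0))/2; print(st[i,4],q.round(4),"v",((q-o)@ey).round(4))
E
```

```text
30.55 [ 0.5349 -0.3756  0.3275] [-1.7997e+02 -1.0000e-02 -1.7610e+02] [ 0.4  0.2 -0.4] [-0.31  0.28  0.13  0.   -1.42 -1.19]
wrist [280. 188.] 155 med [ 0.5276 -0.3747  0.1827] mid [ 0.5294 -0.3747] ext [0.005 0.018 0.055] [63 50 43]
wrist [525. 246.] 206 med [ 0.5862 -0.074   0.1546] mid [ 0.5884 -0.0706] ext [0.007 0.018 0.027] [116 115 118]
wrist [416. 274.] 65 med [ 0.6311 -0.1973  0.1584] mid [ 0.6329 -0.1987] ext [0.007 0.012 0.008] [136 130 124]
wrist [505. 236.] 97 med [ 0.5866 -0.0757  0.1219] mid [ 0.5888 -0.0705] ext [0.007 0.016 0.014] [109 109 113]
wrist [553. 236.] 85 med [ 0.5825 -0.0103  0.1217] mid [ 0.5843 -0.0055] ext [0.007 0.013 0.014] [113 111 110]
400 ((537.2705078125, -374.7518005371094), (19.884178161621094, 20.10765838623047), 87.10816192626953)
54 [ 0.624  -0.0678] v -0.0313
52 [6.195e-01 1.000e-04] v 0.0368
51 [0.6102 0.1301] v 0.1671
```

View pics/s3.png

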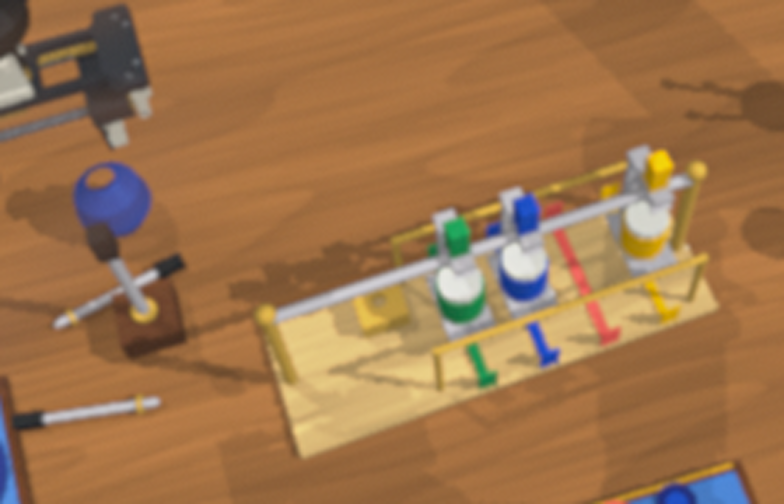

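View pics/w3.png

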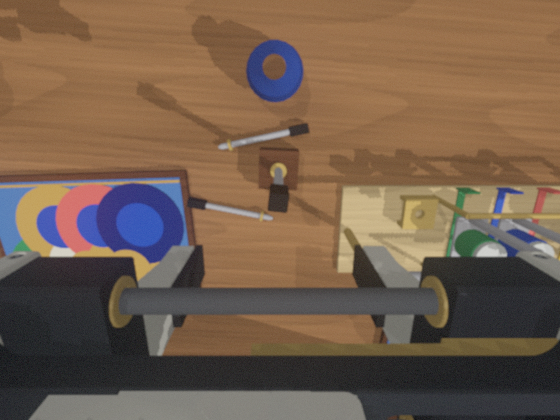

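All three caddies hang on their own marks (v = -31, 37 and 167 mm). The pin stands upright at wrist-view (280,190), so I grasp it next.

Emit:
{"op": "servo_tool", "data": {"moves": [{"dx": 0.002, "dy": 0.0015, "dz": -0.04, "roll": -3.5, "jaw": 1.0}, {"dx": 0.0, "dy": 0.0, "dz": -0.04, "roll": -3.5, "jaw": 1.0}, {"dx": 0.0, "dy": 0.0, "dz": -0.04, "roll": 0.0, "jaw": 1.0}, {"dx": 0.0, "dy": 0.0, "dz": -0.03, "roll": 0.0, "jaw": 0.7}, {"dx": 0.0, "dy": 0.0, "dz": -0.011, "roll": 0.0, "jaw": 0.4}, {"dx": 0.0, "dy": 0.0, "dz": 0.0, "roll": 0.0, "jaw": 0.2}, {"dx": 0.0, "dy": 0.0, "dz": 0.0, "roll": 0.0, "jaw": 0.0}, {"dx": 0.0, "dy": 0.0, "dz": 0.0, "roll": 0.0, "jaw": 0.0}, {"dx": 0.0, "dy": 0.0, "dz": 0.0, "roll": 0.0, "jaw": 0.0}, {"dx": 0.0, "dy": 0.0, "dz": 0.0, "roll": 0.0, "jaw": 0.0}], "newtons": 30}}

```text
t: 32.0
eef_pos: [0.5382, -0.3716, 0.1664]
ee_rot: [-3.141, 0.001, 3.091]
force: [-0.5, 0.6, 0.1]
width: 0.023
gripper_force: 0.1
```

Emit:
{"op": "servo_tool", "data": {"moves": [{"dx": 0.0, "dy": 0.0, "dz": 0.0, "roll": 0.0, "jaw": 0.0}, {"dx": 0.0, "dy": 0.0, "dz": 0.0, "roll": 0.0, "jaw": 0.0}, {"dx": 0.0, "dy": 0.0, "dz": 0.01, "roll": 0.0, "jaw": 0.0}, {"dx": 0.0, "dy": 0.0, "dz": 0.02, "roll": 0.0, "jaw": 0.0}, {"dx": 0.0, "dy": 0.0, "dz": 0.03, "roll": 0.0, "jaw": 0.0}, {"dx": 0.0, "dy": 0.0, "dz": 0.03, "roll": 0.0, "jaw": 0.0}, {"dx": 0.0, "dy": 0.0, "dz": 0.03, "roll": 0.0, "jaw": 0.0}, {"dx": 0.0, "dy": 0.0, "dz": 0.03, "roll": 0.0, "jaw": 0.0}, {"dx": 0.0, "dy": 0.0, "dz": 0.0, "roll": 0.0, "jaw": 0.0}, {"dx": 0.0, "dy": 0.0, "dz": 0.0, "roll": 0.0, "jaw": 0.0}]}}

```text
t: 33.25
eef_pos: [0.5378, -0.3709, 0.3156]
ee_rot: [3.14, -0.001, 3.091]
force: [0.2, -0.4, -2.0]
width: 0.0201
gripper_force: 30.0
```

Emit:
{"op": "servo_tool", "data": {"moves": [{"dx": 0.009, "dy": 0.03, "dz": 0.0, "roll": 0.0, "jaw": 0.0}, {"dx": 0.009, "dy": 0.04, "dz": 0.0, "roll": 0.0, "jaw": 0.0}, {"dx": 0.009, "dy": 0.045, "dz": 0.0, "roll": 0.0, "jaw": 0.0}, {"dx": 0.009, "dy": 0.045, "dz": 0.0, "roll": 0.0, "jaw": 0.0}, {"dx": 0.009, "dy": 0.04, "dz": 0.0, "roll": 0.0, "jaw": 0.0}, {"dx": 0.009, "dy": 0.0265, "dz": 0.0, "roll": 0.0, "jaw": 0.0}, {"dx": 0.0, "dy": 0.0, "dz": -0.03, "roll": 0.0, "jaw": 0.0}, {"dx": 0.0, "dy": 0.0, "dz": -0.04, "roll": 0.0, "jaw": 0.0}, {"dx": 0.0, "dy": 0.0, "dz": -0.02, "roll": 0.0, "jaw": 0.0}, {"dx": 0.0, "dy": 0.0, "dz": 0.0, "roll": 0.0, "jaw": 0.0}]}}

```text
t: 34.5
eef_pos: [0.5904, -0.1448, 0.2233]
ee_rot: [-3.142, -0.006, 3.091]
force: [-0.5, -0.0, -0.2]
width: 0.02
gripper_force: 30.0
```

```bash
python3 - <<'E'
from h import *
s=get_state();print(s['eef_pos'].round(4),s['force'].round(1))
for n in("wrist","scene","top"):
    im,W=cloud(n);np.savez(n+"4.npz",im=im,W=W)
    if n!="top":
        c=calibration(n);K,R,t=[np.array(c[k]) for k in("intrinsics","R","t")]
        q=K@(R@np.array([.592,-.1445,.036])+t.reshape(3));u,v=(q[:2]/q[2]).astype(int);print(n,u,v)
        r=30 if n=="scene" else 60; k=10 if n=="scene" else 6
        y0=max(v-r,0);x0=max(u-r,0)
        cv2.imwrite(f"pics/{n}4.png",cv2.resize(im[y0:v+r,x0:u+r],None,fx=k,fy=k,interpolation=cv2.INTER_CUBIC)[:590,:,::-1])
    w=W.reshape(-1,3);near=np.hypot(w[:,0]-.592,w[:,1]+.1445)<.04
    p=w[near&(w[:,2]>.029)&(w[:,2]<.041)]
    if len(p)>20: print(n,"plate",len(p),cv2.minAreaRect((p[:,:2]*1000).astype(np.float32)))
    for z in np.arange(.07,.16,.01):
        g=w[near&(abs(w[:,2]-z)<.005)&(np.hypot(w[:,0]-.592,w[:,1]+.1445)<.025)]
        if len(g)>5: print(round(z,3),len(g),((g.min(0)+g.max(0))/2)[:2].round(4),np.ptp(g,axis=0)[:2].round(4))
E
```

```text
[ 0.5904 -0.1448  0.2233] [-0.5 -0.  -0.2]
wrist 278 185
wrist plate 1280 ((591.87451171875, -141.9669647216797), (51.33037567138672, 55.64768600463867), 3.955484628677368)
0.09 11 [ 0.5812 -0.1452] [0.0066 0.0219]
0.1 289 [ 0.588  -0.1449] [0.0218 0.023 ]
0.11 35 [ 0.5862 -0.1453] [0.0058 0.0116]
0.12 41 [ 0.5855 -0.1453] [0.0044 0.0112]
0.13 42 [ 0.5859 -0.145 ] [0.005  0.0114]
0.14 49 [ 0.586  -0.1449] [0.0052 0.0112]
0.15 55 [ 0.5853 -0.1449] [0.0043 0.0108]
scene 234 255
scene plate 203 ((602.5789794921875, -144.39004516601562), (37.76756286621094, 50.473289489746094), 5.170478820800781)
0.1 28 [ 0.5934 -0.1452] [0.0151 0.0222]
0.11 6 [ 0.5984 -0.1458] [0.002  0.0085]
0.12 11 [ 0.5977 -0.1456] [0.0059 0.0115]
0.14 9 [ 0.5967 -0.1464] [0.0066 0.0095]
0.15 10 [ 0.598  -0.1453] [0.0068 0.0107]
top plate 112 ((585.0798950195312, -145.001708984375), (53.43094253540039, 45.5213737487793), 87.82904052734375)
```

View pics/wrist4.png

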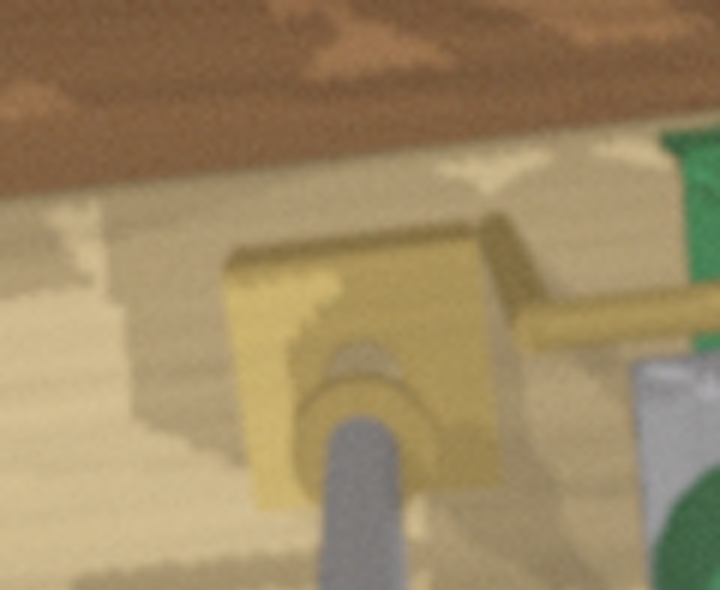

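```bash
python3 - <<'E'
from h import *
c=calibration("wrist");K,R,t=[np.array(c[k]) for k in("intrinsics","R","t")]
C=-R.T@t.reshape(3)
def bp(u,v,z):
    r=R.T@np.linalg.inv(K)@np.array([u,v,1.]);return (C+r*(z-C[2])/r[2])[:2].round(4)
f=lambda a,b:(a/6+218-5/12,b/6+125-5/12)
for a,b in((228,268),(478,240),(258,508),(498,485),(365,375)): print(bp(*f(a,b),.036))
print("hole top edge",bp(*f(362,343),.036))
d=np.load("wrist4.npz");w=d["W"].reshape(-1,3)
yaw=np.radians(4);ex=np.array([np.cos(yaw),np.sin(yaw)]);ey=np.array([-ex[1],ex[0]])
p=w[(abs(w[:,2]-.036)<.0025)&(np.hypot(w[:,0]-.592,w[:,1]+.1445)<.045)]
u=p[:,:2]@ex;v=p[:,:2]@ey
print(len(p),np.percentile(u,[.5,2,98,99.5]).round(4),np.percentile(v,[.5,2,50,90,95,98]).round(4))
h,e=np.histogram(v,bins=np.arange(-.225,-.14,.002));print(dict(zip(e.round(3),h)))
h,e=np.histogram(u,bins=np.arange(.54,.63,.002));print(dict(zip(e.round(3),h)))
print("est eye uv",(np.array([.592,-.1445])@ex).round(4),(np.array([.592,-.1445])@ey).round(4))
E
```

```text
[ 0.5736 -0.1712]
[ 0.5705 -0.1221]
[ 0.6234 -0.1687]
[ 0.6209 -0.1195]
[ 0.5965 -0.1454]
hole top edge [ 0.5899 -0.1457]
1247 [0.5558 0.5562 0.6047 0.6057] [-0.2106 -0.21   -0.1828 -0.1642 -0.1624 -0.1613]
{np.float64(-0.225): np.int64(0), np.float64(-0.223): np.int64(0), np.float64(-0.221): np.int64(0), np.float64(-0.219): np.int64(0), np.float64(-0.217): np.int64(0), np.float64(-0.215): np.int64(0), np.float64(-0.213): np.int64(0), np.float64(-0.211): np.int64(63), np.float64(-0.209): np.int64(68), np.float64(-0.207): np.int64(67), np.float64(-0.205): np.int64(68), np.float64(-0.203): np.int64(65), np.float64(-0.201): np.int64(43), np.float64(-0.199): np.int64(42), np.float64(-0.197): np.int64(36), np.float64(-0.195): np.int64(36), np.float64(-0.193): np.int64(31), np.float64(-0.191): np.int64(28), np.float64(-0.189): np.int64(27), np.float64(-0.187): np.int64(23), np.float64(-0.185): np.int64(24), np.float64(-0.183): np.int64(28), np.float64(-0.181): np.int64(29), np.float64(-0.179): np.int64(38), np.float64(-0.177): np.int64(45), np.float64(-0.175): np.int64(58), np.float64(-0.1
[... 1269 characters left out ...]
.float64(0.586): np.int64(30), np.float64(0.588): np.int64(34), np.float64(0.59): np.int64(30), np.float64(0.592): np.int64(28), np.float64(0.594): np.int64(28), np.float64(0.596): np.int64(27), np.float64(0.598): np.int64(30), np.float64(0.6): np.int64(27), np.float64(0.602): np.int64(34), np.float64(0.604): np.int64(33), np.float64(0.606): np.int64(2), np.float64(0.608): np.int64(0), np.float64(0.61): np.int64(0), np.float64(0.612): np.int64(0), np.float64(0.614): np.int64(0), np.float64(0.616): np.int64(0), np.float64(0.618): np.int64(0), np.float64(0.62): np.int64(0), np.float64(0.622): np.int64(0), np.float64(0.624): np.int64(0), np.float64(0.626): np.int64(0)}
est eye uv 0.5805 -0.1854
```

```bash
cat > eye.py <<'E'
from h import *
s=get_state();print(s['t'],s['eef_pos'].round(4),s['ee_rot'].round(4),s['qd'].round(3),s['force'].round(1))
yaw=np.radians(4);ex=np.array([np.cos(yaw),np.sin(yaw)]);ey=np.array([-ex[1],ex[0]])
im,W=cloud("wrist");w=W.reshape(-1,3);r=np.hypot(w[:,0]-.592,w[:,1]+.1445)
p=w[(abs(w[:,2]-.036)<.003)&(r<.045)];u=p[:,:2]@ex;v=p[:,:2]@ey
def edge(a,b=.002):
    h,e=np.histogram(a,bins=np.arange(a.min()-.002,a.max()+.002,.0005));k=np.where(h>.25*np.percentile(h,70))[0];return e[k[0]],e[k[-1]+1]
a,b=edge(u);c,d=edge(v);m=(a+b)/2*ex+(c+d)/2*ey;print("plate",(b-a).round(4),(d-c).round(4),"centre",m.round(4), "z",np.median(p[:,2]).round(4))
z0=s['eef_pos'][2]-.1524
for n,lo,hi,rad in(("collar",.026,.037,.012),("shaft",.04,.12,.006)):
    g=w[(r<.03)&(w[:,2]>z0+lo)&(w[:,2]<z0+hi)]
    if len(g)>10: print(n,len(g),"ptp",np.ptp(g,axis=0).round(4),"x",(g[:,0].min()+rad).round(4),"y",((g[:,1].min()+g[:,1].max())/2).round(4))
cc=calibration("wrist");K,R,t=[np.array(cc[k]) for k in("intrinsics","R","t")]
q=K@(R@np.array([*m,.036])+t.reshape(3));print("proj",(q[:2]/q[2]).round(1))
uu,vv=(q[:2]/q[2]).astype(int)
pic=cv2.resize(im[vv-50:vv+40,uu-50:uu+50],None,fx=6,fy=6,interpolation=cv2.INTER_CUBIC)[...,::-1].copy()
for e in(-.025,.025):
  for f in(-.025,.025):
    x=K@(R@np.array([*(m+e*ex+f*ey),.036])+t.reshape(3));x=x[:2]/x[2]
    cv2.circle(pic,(int((x[0]-uu+50.5)*6),int((x[1]-vv+50.5)*6)),4,(0,0,255),1)
cv2.imwrite("pics/eye_%d.png"%(s['t']*100),pic);print("pics/eye_%d.png"%(s['t']*100))
E
python3 eye.py
```

```text
34.65 [ 0.5925 -0.1451  0.2269] [-3.1414e+00  9.0000e-04  3.0911e+00] [ 0.002 -0.009  0.008 -0.002  0.004  0.   ] [ 0.1 -0.5 -0.5]
plate 0.05 0.05 centre [ 0.5924 -0.1447] z 0.0358
collar 285 ptp [0.0211 0.0229 0.0106] x 0.5923 y -0.1453
shaft 462 ptp [0.0059 0.0119 0.0797] x 0.5918 y -0.1455
proj [278.8 183.5]
pics/eye_3465.png
```

Pin and plate centre agree within 1 mm. Insert gently.

Emit:
{"op": "servo_tool", "data": {"moves": [{"dx": 0.0003, "dy": 0.0006, "dz": -0.015, "roll": 0.0, "jaw": 0.0}, {"dx": 0.0, "dy": 0.0, "dz": -0.015, "roll": 0.0, "jaw": 0.0}, {"dx": 0.0, "dy": 0.0, "dz": -0.006, "roll": 0.0, "jaw": 0.0}, {"dx": 0.0, "dy": 0.0, "dz": -0.004, "roll": 0.0, "jaw": 0.0}, {"dx": 0.0, "dy": 0.0, "dz": -0.003, "roll": 0.0, "jaw": 0.0}, {"dx": 0.0, "dy": 0.0, "dz": -0.003, "roll": 0.0, "jaw": 0.0}, {"dx": 0.0, "dy": 0.0, "dz": -0.002, "roll": 0.0, "jaw": 0.0}, {"dx": 0.0, "dy": 0.0, "dz": 0.0, "roll": 0.0, "jaw": 0.0}, {"dx": 0.0, "dy": 0.0, "dz": 0.0, "roll": 0.0, "jaw": 0.0}, {"dx": 0.0, "dy": 0.0, "dz": 0.0, "roll": 0.0, "jaw": 0.0}]}}

```text
t: 35.95
eef_pos: [0.5924, -0.1444, 0.1782]
ee_rot: [3.142, 0.0, 3.091]
force: [-0.3, 0.2, -1.7]
width: 0.0198
gripper_force: 30.0
```

Emit:
{"op": "servo_tool", "data": {"moves": [{"dx": 0.0, "dy": 0.0, "dz": -0.004, "roll": 0.0, "jaw": 0.0}, {"dx": 0.0, "dy": 0.0, "dz": -0.004, "roll": 0.0, "jaw": 0.0}, {"dx": 0.0, "dy": 0.0, "dz": -0.002, "roll": 0.0, "jaw": 0.0}, {"dx": 0.0, "dy": 0.0, "dz": -0.001, "roll": 0.0, "jaw": 0.0}, {"dx": 0.0, "dy": 0.0, "dz": 0.0, "roll": 0.0, "jaw": 0.0}, {"dx": 0.0, "dy": 0.0, "dz": 0.0, "roll": 0.0, "jaw": 0.0}, {"dx": 0.0, "dy": 0.0, "dz": 0.0, "roll": 0.0, "jaw": 0.0}, {"dx": 0.0, "dy": 0.0, "dz": 0.0, "roll": 0.0, "jaw": 0.3}, {"dx": 0.0, "dy": 0.0, "dz": 0.0, "roll": 0.0, "jaw": 0.3}, {"dx": 0.0, "dy": 0.0, "dz": 0.0, "roll": 0.0, "jaw": 0.3}]}}

```text
t: 37.2
eef_pos: [0.5925, -0.1444, 0.1672]
ee_rot: [-3.142, 0.0, 3.091]
force: [0.8, 0.1, 0.2]
width: 0.0263
gripper_force: 0.0
```

Emit:
{"op": "servo_tool", "data": {"moves": [{"dx": 0.0, "dy": 0.0, "dz": 0.01, "roll": 0.0, "jaw": 0.3}, {"dx": 0.0, "dy": 0.0, "dz": 0.02, "roll": 0.0, "jaw": 0.3}, {"dx": 0.0, "dy": 0.0, "dz": 0.03, "roll": 0.0, "jaw": 0.4}, {"dx": 0.0, "dy": 0.0, "dz": 0.04, "roll": 0.0, "jaw": 0.4}, {"dx": -0.02, "dy": 0.0, "dz": 0.04, "roll": 0.0, "jaw": 0.4}, {"dx": -0.04, "dy": 0.0, "dz": 0.02, "roll": 0.0, "jaw": 0.4}, {"dx": -0.04, "dy": 0.0, "dz": 0.0, "roll": 0.0, "jaw": 0.4}, {"dx": -0.02, "dy": 0.0, "dz": 0.0, "roll": 0.0, "jaw": 0.4}, {"dx": 0.0, "dy": 0.0, "dz": 0.0, "roll": 0.0, "jaw": 0.4}, {"dx": 0.0, "dy": 0.0, "dz": 0.0, "roll": 0.0, "jaw": 0.4}]}}

```text
t: 38.45
eef_pos: [0.473, -0.1444, 0.3272]
ee_rot: [-3.141, 0.0, 3.091]
force: [0.3, -0.2, -0.9]
width: 0.0352
gripper_force: 0.0
```

```bash
python3 - <<'E'
from h import *
s=get_state();print(s['t'],s['eef_pos'].round(3))
im,W=cloud("scene");cv2.imwrite("pics/s5.png",cv2.resize(im[170:320,170:380],None,fx=3.6,fy=3.6,interpolation=cv2.INTER_CUBIC)[...,::-1])
for n in("scene","top"):
    im,W=cloud(n); w=W.reshape(-1,3)
    for nm,(x,y) in dict(pin=(.5925,-.145),green=(.626,-.067),blue=(.622,0),yellow=(.612,.13)).items():
        g=w[(np.hypot(w[:,0]-x-(.008 if n=="scene" else 0),w[:,1]-y)<.022)&(w[:,2]>.19)&(w[:,2]<.22)]
        if len(g): print(n,nm,len(g),"top z",np.percentile(g[:,2],90).round(4),((g.min(0)+g.max(0))/2)[:2].round(4))
E
```

```text
38.45 [ 0.473 -0.144  0.327]
scene pin 72 top z 0.2065 [ 0.5965 -0.1438]
scene green 89 top z 0.2106 [ 0.6297 -0.0679]
scene blue 90 top z 0.2108 [ 0.626  -0.0013]
scene yellow 87 top z 0.2103 [0.6167 0.1302]
top pin 42 top z 0.2062 [ 0.5928 -0.1438]
top green 57 top z 0.2115 [ 0.6239 -0.0678]
top blue 57 top z 0.2115 [6.197e-01 1.000e-04]
top yellow 60 top z 0.2113 [0.6104 0.1292]
```

View pics/s5.png

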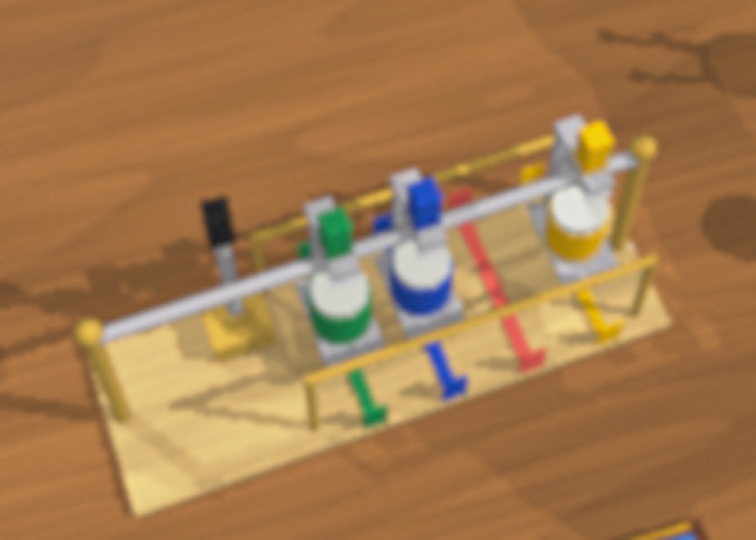

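All caddies hang on their marks. The pin stands in the eye plate at picture position (225,270), top at 206 mm, so its collar is down. Handing in.

```bash
python3 -c "
from station import *
print(job_done())"
```

```text
the job is handed in; nothing more can be done
None
```

The yellow, blue and green caddies (no coral one was on the bench) hang at their marks, the gate pin stands in the eye plate with its collar down, and the job was handed in at about 39 s; no verdict was returned.

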